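Dock a keyed module and fire its self-test

ROBOT

A 6-joint arm with a two-finger parallel gripper is mounted at the origin on the work surface. World frame = base frame: x ahead of the robot, y to its left, z up, the work surface at z = 0. Lengths are in m, angles in rad, forces in N, time in s.
With the tool pointing down it reaches from about 0.4 to 0.825 m from the base axis. Payload 7 kg.
Tool frame: the origin (TCP) lies at the centre of the arm's flange, where the gripper is bolted on; the fingertips stand 178 mm ahead of it and the grasp point (between the pads) lies 159 mm ahead of it (arm.tip_reach is the distance from the TCP to the fingertips, in m); z points along the fingers, y is the direction in which the jaws open and shut (so a half turn about z gives the same grasp; the last joint's range is limited). The gripper opens to 88 mm and grips with 3 to 60 N. Pads are 19 mm wide; open, the fingers measure 130 mm over their backs; the gripper's body (78 mm by 193 mm) begins 47 mm behind the grasp point.
Start: joints at [1.614, 0.359, 0.012, 0, -1.224, -0.288], TCP at [0.164, 0.655, 0.405] pointing down, gripper open.
Joint ranges: [-3.07, 3.07], [-1.43, 2.12], [-1.02, 1.25], [-3.03, 1.67], [-3.05, -0], [-3.03, 3.03]. Speed limits (rad/s): [2.39, 2.39, 3.01, 3.14, 3.14, 3.14].

INTERFACE

Orientations are given as [roll, pitch, yaw] about the fixed x, y, z axes, in that order (R = Rz(yaw) Ry(pitch) Rx(roll)).
In Python, from station import arm gives the robot as it stands.
- The arm moves only by the shell command python3 -m inch 'ROWS' [OPENING] [FORCE]. ROWS is JSON, a list that holds one entry, the list of rows, each a list of 6 numbers: the shift along the world's x, y, z in units of 200 mm (1.0 is 200 mm), then the turn, a rotation vector about the world's x, y, z in units of 180 degrees (1.0 is 180 degrees). A call has 1 to 8 rows; each row is the pose to reach, as a shift and turn from the pose commanded when the call began, turning the shorter way round; what a row does not reach only later rows make up. A row lasts 1/8 s, in which the tool goes at most 62.5 mm and 10.7 degrees, less where a joint would pass 70% of its speed; a pose out of reach is approached as far as the arm can. A call with a number of a shift or a turn outside -1 to 1 is refused whole. A call with a gripper value outside its range is refused whole. OPENING is the finger opening in mm, from 0 to 87.6, set as the call begins (- or left out, the last holds). The fingers move at their own pace and stop on an object; FORCE is the grip in N (left out, the last holds). Time passes only in rows, so rows that repeat a pose let the fingers close. It gives the time, the measured TCP pose, the force and the opening at its end, in the units of the state.
- arm.get_state(): the state, without advancing time (a new reading comes with each control period).
- arm.grab_frame(name): name is "scene" or "top" or "wrist"; returns the picture (384x512x3 uint8, blue, green, red); there is no depth.
- arm.camera_params(name): a dict with "vertical_fov" (degrees; the focal length in pixels is half the picture's height over the tangent of half this angle, whatever the lens; pixels are square), "cx", "cy" (the principal point, pixels), "pose" (4x4, takes a point from camera to world coordinates). Camera axes: x right, y down, z forward; pixel columns grow to the right and rows downward; lengths in m; the calibration is good to about 2 mm. A picture is of the moment at which its call begins: read the wrist's pose just before it. camera_params takes no time and is no camera call; for the wrist camera it gives the pose at the moment of the call.
- arm.job_done(): hands the job in, once; it reports no verdict.
Trained networks look in the newest picture that a camera, given by its name, has taken for a name from the list of things; names that differ only in an ending like _2 or _b are one class to them, and where a whole thing is asked for, a point or a joint stands for the part that bears it (a point fixed in the world has none). Each returns a list of dicts, best first, with "score" (0 to 1); they miss things now and then, are a little off and sometimes report something else, mostly with a low value. They report only what shows in the picture. A call takes as long as a camera call. They do not tell look-alikes from the thing itself.
- arm.search_frame(target, camera): "box" ([left, top, right, bottom] in pixels, round what is visible of it).
- arm.regions_of(target, camera): "region" (384x512 bool, what is visible of it) and "box" ([left, top, right, bottom] in pixels, round what is visible of it).
The state is a dict: "t": time; "q": joint angles; "qd": joint speeds; "joint_efforts": joint torques, N m; "eef_pos": TCP position; "ee_rot": TCP orientation; "force": force on the tool from outside, world axes, zero at the start; "moment": the same for the moment, N m; "width": finger opening in m.
Only numpy, scipy, OpenCV 4.12 (cv2) and the standard library are available. Lean on these libraries where they do the work, as an engineer would, in place of code of your own. Each camera call takes 0.05 s, during which the arm holds its last target.

TASK

Stand the notched plug-in module in the sloping keyed dock so that it sits fully home; the key rib may be fitted at either end of the pocket, so look or feel which way round the module goes in. Only when it is home, push the switch box's spring-centred toggle over to the side away from the dock's front, hold it there for a good second, then let it spring back and leave the module seated. Leave the adapter, the can and the meter where they stand.

Things in the scene. Friction and masses are not known exactly. Their poses are not given: they have to be found in the camera images.
- module_centre (a point): Centre of the loose plug-in module, 37 mm above its underside, z up. Bare aluminium block 48 mm (x) by 110 mm (y) by 40 mm high; on top, centred, a black pull fin 14 mm thick (x), 60 mm long (y), 34 mm high, spanning 3 to 37 mm above this point. About 0.3 kg. Starts upright at any yaw on a 3 mm blue mat, 230 by 280 mm.
- module_notch (a point): Middle of the module's notch, 49 mm along +y from module_centre, same axes. The notch is cut right through the block's 40 mm height in the middle of its +y end, 15 mm wide (x), 12 mm deep (y). The -y end is plain.
- nest: Pocket of the fixed dock (grey walls) (base 130 by 150 mm). Origin: centre of the pocket floor, 55 mm above the bench. z: out of the pocket, leaning 30 degrees from vertical towards the dock's front, the robot's side; x: up the slope, away from the front; y: level, along the pocket. Module fully home: underside on the floor, module_centre at (0, 0, 37 mm) in this frame, its y along +y or -y.
- pocket_mouth (a point): Centre of the pocket's mouth, axes as nest. Pocket 53 mm (x) by 116 mm (y), 24 mm deep, walls 10 to 12 mm; lips flared 35 degrees add 9 mm above the mouth and 7 mm a side. A key rib 9 mm wide (x), 16 mm high from the floor, stands mid-width at the +y or the -y end, reaching 10 mm in; which end varies and is not reported. Module enters only with notch at the rib; wrong way round it stops 16 mm short.
- toggle_tip (a point): Top of the steel bat toggle on the black switch box with white top (100 mm x, 70 mm y, 50 mm high; bat at its middle) just left or right of the dock, turned as the dock is. The bat rises 65 mm above the box top, where it pivots about y; upper 22 mm is 16 mm thick, the rest 10 mm. Centred, the point's z is up, x away from the dock's front.
- toggle (a joint): Angle of the bat toggle in rad: 0 upright (spring-centred), positive leaning to toggle_tip's +x (away from the dock's front), stops at 0.5 either way. Full throw takes about 3 N at the tip. Counts as pushed over above 0.33.
- adapter_centre (a point): Bystander: grey adapter box without notch or fin, 44 by 100 by 36 mm with four 18 mm black posts, on the mat beside the module; its centre, 27 mm up. Leave alone.
- can_centre (a point): Bystander: upright spray can, 52 mm across and 160 mm tall, standing between mat and dock; its centre, 80 mm up. Leave alone.
- meter_centre (a point): Bystander: grey hand meter lying flat, 150 by 68 by 41 mm, on the side of the dock opposite the switch box; its centre, 20 mm up. Leave alone.
Things that resemble listed ones, but are neither listed nor needed, are in the scene too. What is shaped like the part that bears toggle_tip but green or yellow is not meant.

How it is judged:
By the outcome, as a careful person would: the job done as asked, in the order asked, and still so for the second after the job is handed in, with the robot touching nothing.
It also fails if it takes over 70 s, if anything falls off the work surface, if the arm or the gripper's body presses on something with over 40 N, if the wrist force passes 120 N, or if a joint passes its speed limit or range.

## Working session

There is one attempt and no reset: what is moved stays moved. The work goes in short steps, Python scripts to look and compute and a shell command to move; the robot and the scene stay as the last step left them, time stands still between calls to the robot, and variables do not carry over. Pictures are saved under pics/ and viewed, and the job is handed in when it is done.

```bash
ls; mkdir -p pics
python3 - <<'E'
from station import arm
import cv2
print(arm.get_state())
for n in ("scene","top","wrist"):
    p=arm.camera_params(n); print(n,p)
    cv2.imwrite(f"pics/a_{n}.png",arm.grab_frame(n))
E
```

```text
pics
{'t': 0.0, 'q': array([ 1.61408708e+00,  3.59374834e-01,  1.10741867e-02, -3.47014667e-04,
       -1.22409218e+00, -2.88120173e-01]), 'qd': array([-0.0016507 , -0.00042897,  0.00022977,  0.00054561, -0.00051324,
        0.00101208]), 'joint_efforts': array([ 3.23603099e-04, -5.82720530e+01,  2.93052185e+01,  6.99720025e+00,
        7.01768513e-03, -1.64316734e-04]), 'eef_pos': array([0.16355486, 0.65468851, 0.40373748]), 'ee_rot': array([ 3.13996926e+00, -1.40917762e-04, -2.44947478e-01]), 'force': array([ 0.45052421, -0.74313073, -0.23778744]), 'moment': array([ 0.0367343 ,  0.03153984, -0.05753737]), 'width': 0.08732912188795153}
scene {'vertical_fov': 45.23678397887815, 'cx': 254.39684527704344, 'cy': 188.161386842534, 'pose': array([[-0.17028865,  0.76556402, -0.62041399,  1.43847289],
       [ 0.98538953,  0.13424123, -0.10481774,  0.16880155],
       [ 0.00304045, -0.62919872, -0.77723853,  1.24458452],
       [ 0.        ,  0.        ,  0.        ,  1.        ]])}
top {'vertical_fov': 55.916448936706246, 'cx': 269.6946235626091, 'cy': 188.74614928908946, 'pose': array([[-0.01905347, -0.99814899,  0.05775426,  0.4573099 ],
       [-0.99981059,  0.01879219, -0.00506377,  0.01972585],
       [ 0.00396907, -0.05783981, -0.99831799,  0.97026748],
       [ 0.        ,  0.        ,  0.        ,  1.        ]])}
wrist {'vertical_fov': 66.66628471687028, 'cx': 260.14492664364127, 'cy': 191.36297156308638, 'pose': array([[-0.2418848 , -0.93889552, -0.24488148,  0.23030788],
       [-0.97030125,  0.23475268,  0.05836656,  0.63844505],
       [ 0.00268648,  0.25172679, -0.96779461,  0.38370987],
       [ 0.        ,  0.        ,  0.        ,  1.        ]])}
```

View pics/a_scene.png

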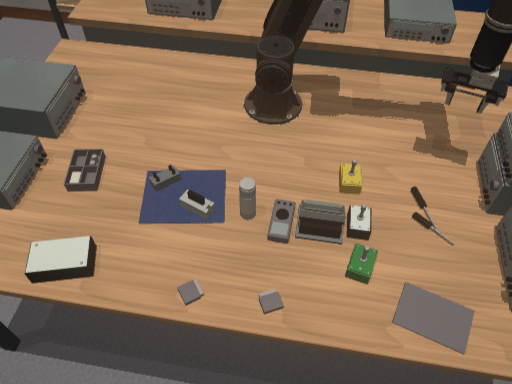

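View pics/a_top.png

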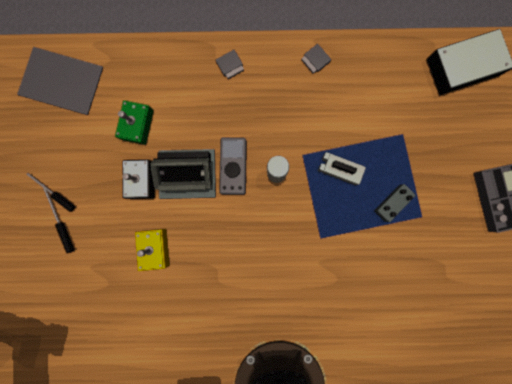

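View pics/a_wrist.png

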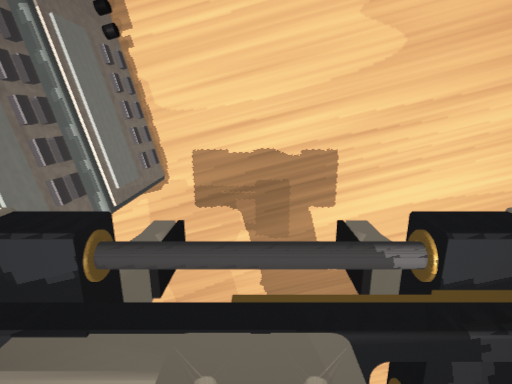

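```bash
cat > h.py <<'E'
from station import arm
import numpy as np, cv2
def K(n):
    p=arm.camera_params(n); f=192/np.tan(np.radians(p["vertical_fov"]/2)); return f,p["cx"],p["cy"],np.array(p["pose"])
def ray(n,u,v,k=None):
    f,cx,cy,T=k or K(n); d=T[:3,:3]@np.array([(u-cx)/f,(v-cy)/f,1.]); return T[:3,3],d
def atz(n,u,v,z,k=None):
    o,d=ray(n,u,v,k); return o+d*(z-o[2])/d[2]
def proj(n,P,k=None):
    f,cx,cy,T=k or K(n); c=T[:3,:3].T@(np.asarray(P,float).reshape(-1,3)-T[:3,3]).T; return np.c_[f*c[0]/c[2]+cx,f*c[1]/c[2]+cy]
E
python3 - <<'E'
from h import *
import warnings
for n in ("top","scene"):
    im=arm.grab_frame(n)
    for t in ["module_centre","module_notch","nest","toggle_tip","adapter_centre","can_centre","meter_centre"]:
        r=arm.search_frame(t,n); print(n,t,[(np.round(x["box"]).tolist(),round(x["score"],2)) for x in r[:3]])
im=cv2.imread("pics/a_top.png")
a=cv2.resize(im[130:240,295:430],None,fx=5,fy=5,interpolation=cv2.INTER_CUBIC); cv2.imwrite("pics/b_mod.png",a)
a=cv2.resize(im[85:280,100:260],None,fx=3,fy=3,interpolation=cv2.INTER_CUBIC); cv2.imwrite("pics/b_dock.png",a)
im=cv2.imread("pics/a_scene.png")
a=cv2.resize(im[150:290,260:400],None,fx=4,fy=4,interpolation=cv2.INTER_CUBIC); cv2.imwrite("pics/b_dock2.png",a)
E
```

```text
top module_centre [([316.0, 155.0, 365.0, 186.0], 0.92)]
top module_notch [([319.0, 153.0, 366.0, 186.0], 0.69)]
top nest [([152.0, 155.0, 210.0, 194.0], 0.63)]
top toggle_tip [([126.0, 173.0, 135.0, 176.0], 0.63), ([117.0, 109.0, 130.0, 123.0], 0.43), ([140.0, 252.0, 151.0, 258.0], 0.39)]
top adapter_centre [([374.0, 184.0, 414.0, 220.0], 0.57)]
top can_centre [([268.0, 155.0, 289.0, 184.0], 0.9), ([317.0, 153.0, 366.0, 186.0], 0.45)]
top meter_centre [([220.0, 137.0, 247.0, 195.0], 0.67), ([270.0, 156.0, 289.0, 184.0], 0.52)]
scene module_centre [([179.0, 192.0, 215.0, 220.0], 0.64)]
scene module_notch [([179.0, 189.0, 218.0, 221.0], 0.82)]
scene nest [([294.0, 202.0, 345.0, 224.0], 0.9)]
scene toggle_tip [([363.0, 247.0, 369.0, 259.0], 0.65), ([360.0, 204.0, 366.0, 219.0], 0.64), ([352.0, 160.0, 357.0, 170.0], 0.47)]
scene adapter_centre [([151.0, 163.0, 181.0, 191.0], 0.71)]
scene can_centre [([239.0, 176.0, 255.0, 216.0], 0.93)]
scene meter_centre []
```

View pics/b_mod.png

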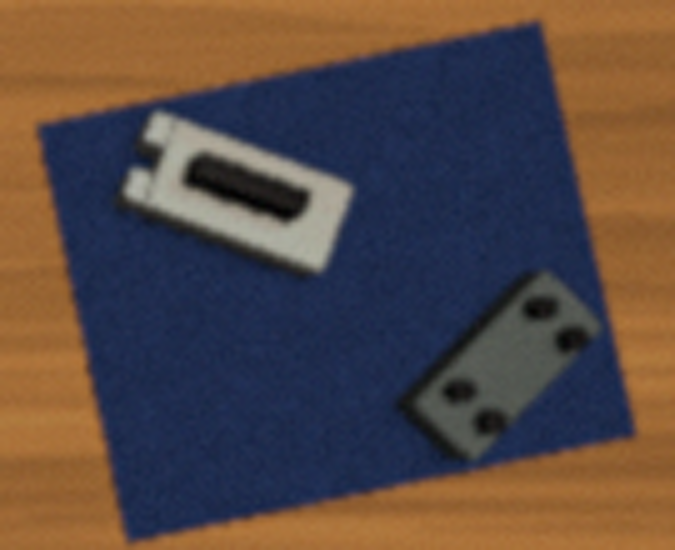

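View pics/b_dock.png

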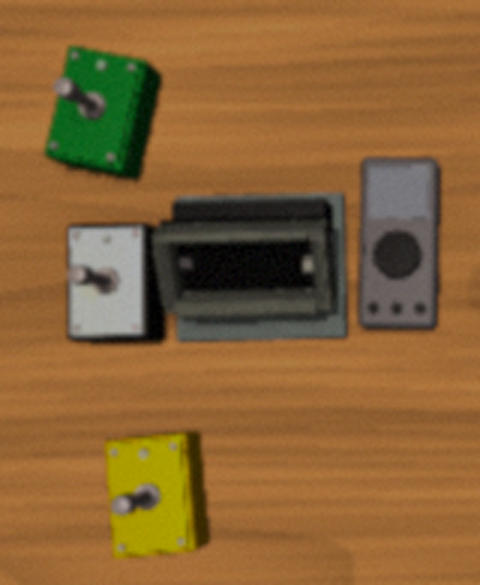

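View pics/b_dock2.png

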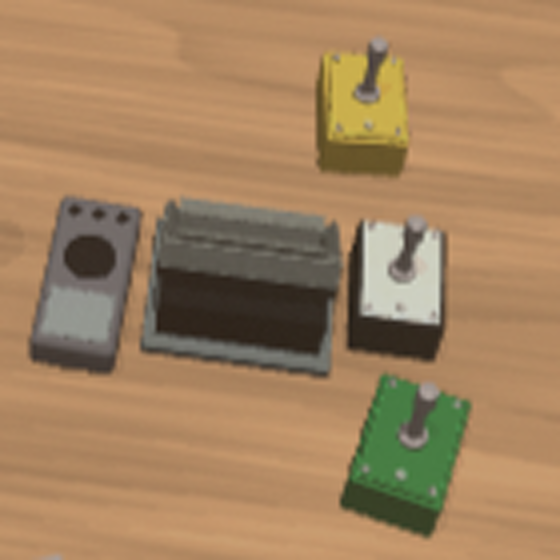

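Run:
```python
from h import *
k=K("top")
def c(u,v): return 100+u/3,85+v/3
def m(u,v): return 295+u/5,130+v/5
k2=k
print("box top corners z=.05"); 
for u,v in [(67,227),(147,225),(150,338),(70,342)]: print(atz("top",*c(u,v),.05,k))
print("dock base corners z~.01")
for u,v in [(175,197),(345,194),(348,336),(178,340)]: print(atz("top",*c(u,v),.0,k))
print("toggle tip", atz("top",*c(78,276),.115,k))
print("blobs z.07"); print(atz("top",*c(185,263),.07,k),atz("top",*c(308,264),.07,k))
print("mod fin top"); 
for u,v in [(190,155),(183,183),(308,193),(298,220)]: print(atz("top",*m(u,v),.077,k))
print("mod top corners")
for u,v in [(158,110),(355,185),(322,274),(120,198)]: print(atz("top",*m(u,v),.043,k))
print("can top",atz("top",277.5,163,.16,k)); print("meter",atz("top",233,166,.041,k))
```

```text
box top corners z=.05
[0.58950735 0.39023216 0.05      ]
[0.58996266 0.32218301 0.05      ]
[0.49357075 0.31962463 0.05      ]
[0.49146254 0.38725901 0.05      ]
dock base corners z~.01
[0.62206711 0.31345983 0.        ]
[0.62197649 0.16055238 0.        ]
[0.49398483 0.15919251 0.        ]
[0.49328126 0.31094789 0.        ]
toggle tip [0.54106521 0.35521781 0.115     ]
blobs z.07
[0.55466912 0.28402902 0.07      ] [0.55192599 0.18177596 0.07      ]
mod fin top
[ 0.57511331 -0.14349335  0.077     ]
[ 0.56118668 -0.13960538  0.077     ]
[ 0.55504005 -0.20159152  0.077     ]
[ 0.54167111 -0.19618023  0.077     ]
mod top corners
[ 0.60329887 -0.13383897  0.043     ]
[ 0.562454  -0.2344179  0.043    ]
[ 0.51677507 -0.21584233  0.043     ]
[ 0.55797548 -0.11295781  0.043     ]
can top [ 0.56195213 -0.00307537  0.16      ]
meter [0.57166209 0.10860663 0.041     ]
```

```bash
python3 -m inch '[[[0.65,-1,0,0,0,0.04],[0.65,-1,0,0,0,0.04],[0.65,-1,0,0,0,0.04],[0.65,-1,0,0,0,0.04],[0.65,-1,0,0,0,0.04]]]' 80 && python3 -m inch '[[[0.68,-1,-0.4,0,0,0.038],[0.68,-1,-0.4,0,0,0.038],[0.68,-1,-0.4,0,0,0.038],[0.68,-1,-0.4,0,0,0.038],[0.68,-1,-0.4,0,0,0.038],[0.68,-1,-0.4,0,0,0.038]]]'
python3 - <<'E'
from h import *
cv2.imwrite("pics/c.png",arm.grab_frame("wrist"))
E
```

```text
t: 1.58
eef_pos: [0.295, 0.4521, 0.4055]
ee_rot: [-3.141, -0.0, -0.122]
force: [-0.7, 0.2, 0.0]
width: 0.0799
t: 2.33
eef_pos: [0.43, 0.2551, 0.3247]
ee_rot: [-3.142, -0.0, -0.001]
force: [0.0, 0.2, -0.9]
width: 0.0798
```

View pics/c.png

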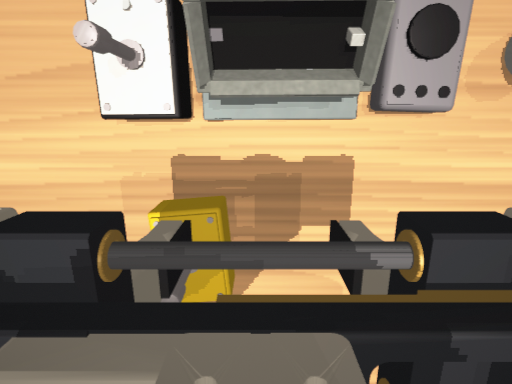

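```bash
python3 -m inch '[[[-0.3,-0.08,0.05,0,-0.16,0],[-0.3,-0.08,0.05,0,-0.16,0],[-0.3,-0.08,0.05,0,-0.16,0],[-0.3,-0.08,0.05,0,-0.16,0],[-0.3,-0.08,0.05,0,-0.16,0]]]'
python3 - <<'E'
from h import *
cv2.imwrite("pics/d.png",arm.grab_frame("wrist"))
E
```

```text
t: 3.0
eef_pos: [0.3716, 0.2426, 0.3401]
ee_rot: [-3.141, -0.5, 0.002]
force: [0.8, -1.0, 0.1]
width: 0.08
```

View pics/d.png

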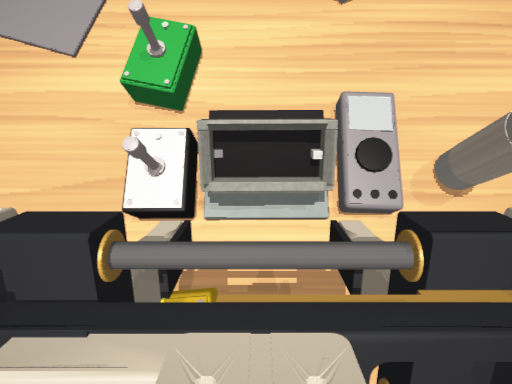

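Run:
```python
from h import *
im=cv2.imread("pics/d.png")
cv2.imwrite("pics/d2.png",cv2.resize(im[100:225,185:350],None,fx=4.8,fy=4.8,interpolation=cv2.INTER_CUBIC))
k=K("wrist"); np.save("kd.npy",np.array(k,dtype=object),allow_pickle=True)
```

```text
(no output)
```

View pics/d2.png

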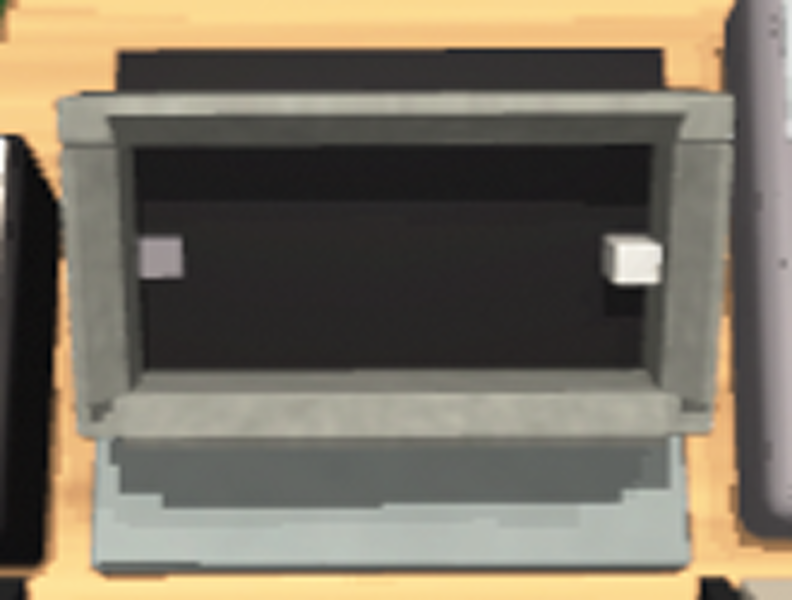

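Run:
```python
from h import *
s=arm.get_state(); print(s["q"],s["eef_pos"],s["ee_rot"])
```

```text
[ 1.05268005 -0.08205775 -1.01514155  0.89303489 -0.56181804 -0.23406908] [0.37160184 0.24147715 0.33912794] [ 3.13992638e+00 -4.97377362e-01  1.46551895e-03]
```

```bash
cat > nest.py <<'E'
from h import *
def Rn(yaw):
    c,s=np.cos(np.pi/6),np.sin(np.pi/6)
    R=np.array([[c,0,-s],[0,1,0],[s,0,c]])
    return cv2.Rodrigues(np.array([0,0,yaw]))[0]@R
def pts(p,yaw,L): return np.array([p[0],p[1],.055])+np.array(L)@Rn(yaw).T
def rect(hx,hy,z): return [[hx,hy,z],[hx,-hy,z],[-hx,-hy,z],[-hx,hy,z]]
def rib(sg): return [[x,sg*y,z] for z in (0,.016) for x,y in ((.0045,.058),(.0045,.048),(-.0045,.048),(-.0045,.058))]
def overlay(img,n,k,p,yaw,x0,y0,x1,y1,s,out):
    a=cv2.resize(img[y0:y1,x0:x1],None,fx=s,fy=s,interpolation=cv2.INTER_CUBIC)
    def pl(L,col):
        q=proj(n,pts(p,yaw,L),k); q=((q-[x0,y0]+.5)*s).astype(int); cv2.polylines(a,[q.reshape(-1,1,2)],True,col,1)
    pl(rect(.0265,.058,0),(0,255,255)); pl(rect(.0265,.058,.024),(0,255,0)); pl(rect(.0335,.065,.033),(255,0,255))
    r=rib(-1); pl(r[:4],(0,0,255)); pl(r[4:],(255,128,0))
    cv2.imwrite(out,a)
E
python3 - <<'E'
from nest import *
k=tuple(np.load("kd.npy",allow_pickle=True))
overlay(cv2.imread("pics/d.png"),"wrist",k,(.558,.236),.01,185,100,350,225,4.8,"pics/e1.png")
overlay(cv2.imread("pics/a_top.png"),"top",None,(.558,.236),.01,145,140,225,205,8,"pics/e2.png")
E
```

```text
(no output)
```

View pics/e1.png

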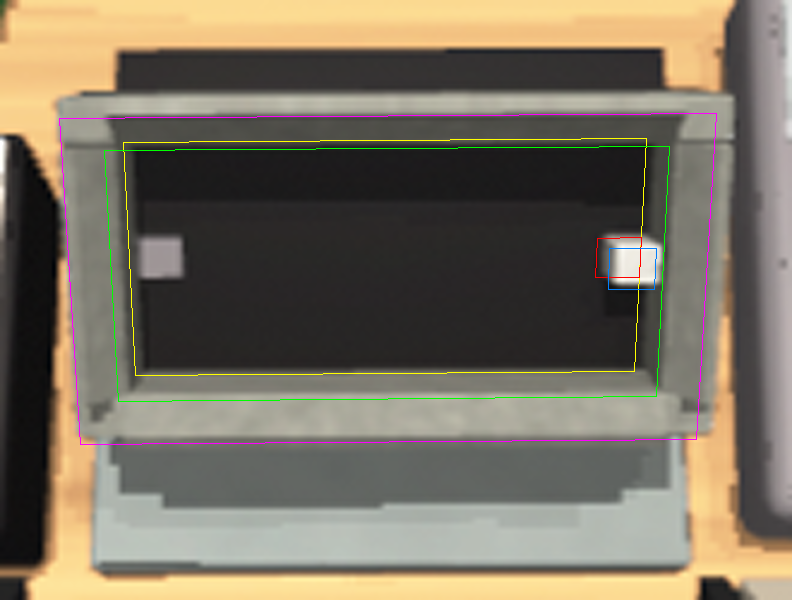

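View pics/e2.png

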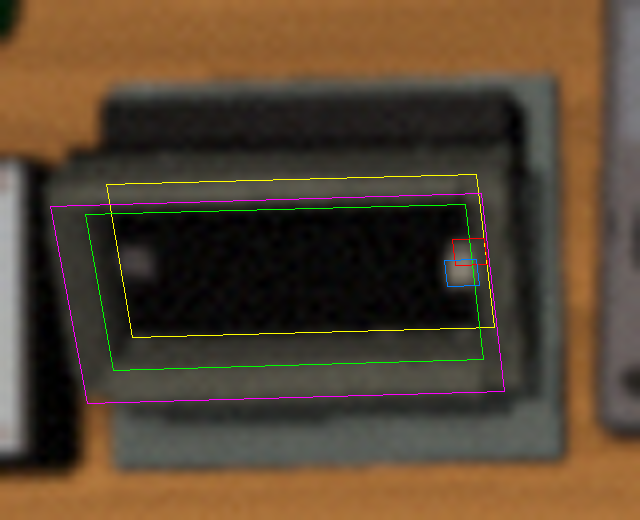

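```bash
python3 -m inch '[[[0.3,-0.6,0.4,0,0.158,0],[0.3,-0.6,0.4,0,0.158,0],[0.3,-0.6,0.4,0,0.158,0],[0.3,-0.6,0.4,0,0.158,0],[0.3,-0.6,0.4,0,0.158,0]]]' && python3 -m inch '[[[0.8,-0.9,0,0,0,-0.4],[0.8,-0.9,0,0,0,-0.4],[0.8,-0.9,0,0,0,-0.4],[0.8,-0.9,0,0,0,-0.4],[0.8,-0.9,0,0,0,-0.4],[0.8,-0.9,0,0,0,-0.4],[0.8,-0.9,0,0,0,-0.4]]]' && python3 -m inch '[[[0,-0.15,-0.3,0,0,-0.222],[0,-0.15,-0.3,0,0,-0.222],[0,-0.15,-0.3,0,0,-0.222],[0,-0.15,-0.3,0,0,-0.222],[0,-0.15,-0.3,0,0,-0.222],[0,-0.15,-0.3,0,0,-0.222]]]'
python3 - <<'E'
from h import *
k=K("wrist"); np.save("kf.npy",np.array(k,dtype=object),allow_pickle=True)
cv2.imwrite("pics/f.png",arm.grab_frame("wrist"))
for t in ("module_centre","module_notch"):
  for r in arm.regions_of(t,"wrist")[:2]: print(t,r["box"],r["score"])
print(arm.get_state()["q"])
E
```

```text
t: 3.68
eef_pos: [0.433, 0.1215, 0.4192]
ee_rot: [-3.14, 0.001, -0.002]
force: [0.4, 0.1, -0.4]
width: 0.0801
t: 4.55
eef_pos: [0.5915, -0.0576, 0.4166]
ee_rot: [3.137, -0.002, -1.262]
force: [0.2, -0.1, -0.1]
width: 0.08
t: 5.3
eef_pos: [0.5917, -0.088, 0.3579]
ee_rot: [3.139, -0.002, -1.95]
force: [-0.3, -1.3, 1.4]
width: 0.0798
module_centre [228.0, 31.2, 283.2, 148.9] 0.77
module_notch [228.4, 29.7, 281.8, 152.7] 0.86
[ 1.77525273e-01  2.68562886e-01 -2.26957438e-01 -7.38069013e-05
 -1.07782055e+00 -5.58792412e-01]
```

View pics/f.png

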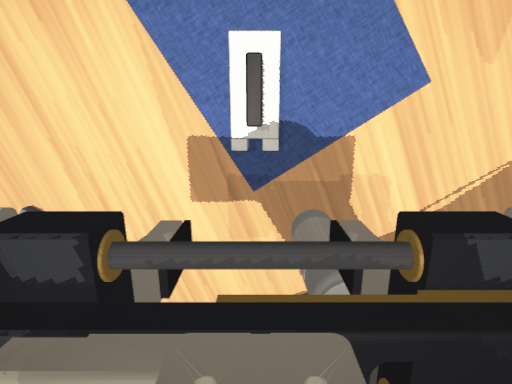

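Run:
```python
from h import *
from scipy.optimize import least_squares
im=cv2.imread("pics/f.png"); k=tuple(np.load("kf.npy",allow_pickle=True))
cv2.imwrite("pics/f0.png",cv2.resize(im[15:165,205:305],None,fx=4,fy=4,interpolation=cv2.INTER_CUBIC))
def Rz(a): return np.array([[np.cos(a),-np.sin(a),0],[np.sin(a),np.cos(a),0],[0,0,1]])
def P(p,L): return np.array([p[0],p[1],.040])+np.array(L)@Rz(p[2]).T
L=[[.024,-.055,.003],[-.024,-.055,.003],[-.024,.055,.003],[.024,.055,.003]]
U=[[228.5,30.5],[280.5,30.5],[279.5,151],[231.5,151]]
r=least_squares(lambda p:(proj("wrist",P(p,L),k)-U).ravel(),[.56,-.172,np.radians(-22)])
print(r.x,np.degrees(r.x[2]),r.cost, r.fun.round(1))
a=cv2.resize(im[15:165,205:305],None,fx=4,fy=4,interpolation=cv2.INTER_CUBIC)
F=[[.007,-.03,.037],[-.007,-.03,.037],[-.007,.03,.037],[.007,.03,.037]]
for LL,c in((L,(0,255,0)),(F,(0,0,255))):
    q=((proj("wrist",P(r.x,LL),k)-[205,15]+.5)*4).astype(int); cv2.polylines(a,[q.reshape(-1,1,2)],True,c,1)
cv2.imwrite("pics/f1.png",a)
```

```text
[ 0.56407739 -0.1717197  -0.3751147 ] -21.492488942075145 0.1663996590762132 [-0.2 -0.   0.3 -0.2 -0.2  0.1  0.1  0.2]
```

View pics/f1.png

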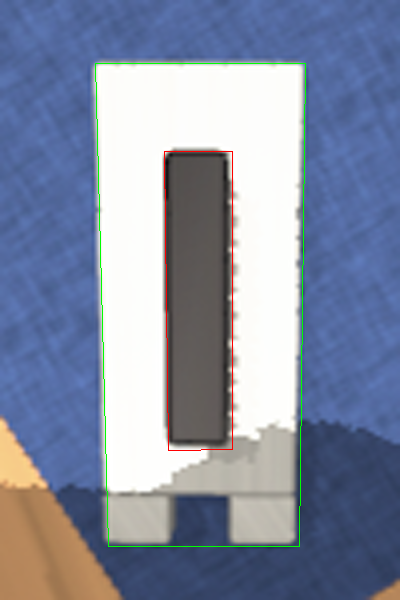

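```bash
python3 -m inch '[[[-0.138,-0.418,-0.1,0,0,0],[-0.138,-0.418,-0.1,0,0,0],[-0.138,-0.418,-0.3,0,0,0],[-0.138,-0.418,-0.5,0,0,0],[-0.138,-0.418,-0.66,0,0,0],[-0.138,-0.418,-0.66,0,0,0]]]' 50 20
python3 - <<'E'
from h import *
cv2.imwrite("pics/g.png",arm.grab_frame("wrist")); print(arm.get_state()["ee_rot"],arm.get_state()["eef_pos"])
E
```

```text
t: 6.2
eef_pos: [0.5635, -0.1727, 0.2245]
ee_rot: [3.135, -0.003, -1.954]
force: [-0.3, 0.3, 0.1]
width: 0.0499
[ 3.13774320e+00 -2.12244436e-03 -1.95319511e+00] [ 0.56434765 -0.17270344  0.22627972]
```

View pics/g.png

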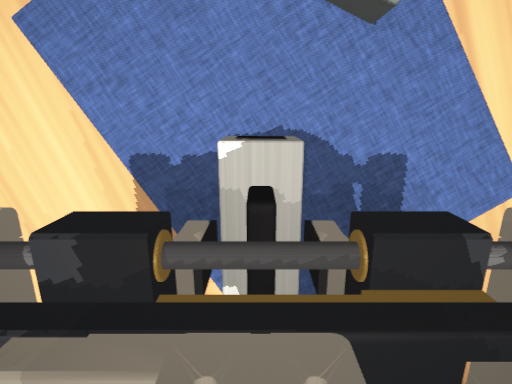

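```bash
python3 -m inch '[[[0,0,0,0,0,0],[0,0,0,0,0,0],[0,0,0,0,0,0],[0,0,0,0,0,0],[0,0,0.1,0,0,0],[0,0,0.3,0,0,0],[0,0,0.6,0,0,0],[0,0,0.9,0,0,0]]]' 5 45
python3 - <<'E'
from h import *
k=K("wrist"); np.save("kg.npy",np.array(k,dtype=object),allow_pickle=True)
cv2.imwrite("pics/g2.png",arm.grab_frame("wrist")); s=arm.get_state(); print(s["ee_rot"],s["eef_pos"],s["force"],s["width"],s["q"])
E
```

```text
t: 7.25
eef_pos: [0.5639, -0.1725, 0.4078]
ee_rot: [3.138, -0.001, -1.954]
force: [2.0, 0.9, -1.9]
width: 0.0137
[-3.13290425e+00  1.70848315e-04 -1.95258636e+00] [ 0.56542685 -0.1732563   0.41743209] [ 4.36018441 -1.9785391   8.08851225] 0.013785580626847887 [ 0.03416532  0.21123545 -0.16493305  0.0036181  -1.18661348 -0.41729873]
```

View pics/g2.png

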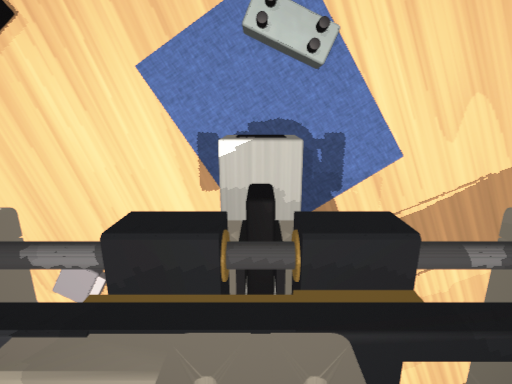

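```bash
python3 -m inch '[[[-0.05,0.05,0.15,0,0,0.055],[-0.1,0.1,0.15,0,0,0.115],[-0.2,0.3,0.15,0,0,0.175],[-0.2,0.5,0.15,0,0,0.235],[-0.2,0.7,0.15,0,0,0.295],[-0.2,0.7,0.15,0,0,0.355],[-0.2,0.7,0.15,0,0,0.415],[-0.2,0.7,0.15,0,0,0.47]]]' && python3 -m inch '[[[-0.3,0.2,0,0,0,0.055],[-0.3,0.4,0,0,0,0.115],[-0.3,0.6,0,0,0,0.175],[-0.3,0.8,0,0,0,0.235],[-0.3,0.8,0,0,0,0.295],[-0.3,0.8,0,0,0,0.355],[-0.3,0.8,0,0,0,0.415],[-0.3,0.8,0,0,0,0.47]]]'
python3 - <<'E'
from h import *
s=arm.get_state(); print(s["ee_rot"],s["eef_pos"],s["force"],s["width"],s["q"])
E
```

```text
t: 8.3
eef_pos: [0.524, -0.0324, 0.4359]
ee_rot: [3.139, -0.0, -0.471]
force: [0.8, 0.7, -3.3]
width: 0.0137
t: 9.3
eef_pos: [0.464, 0.1273, 0.4359]
ee_rot: [3.14, -0.0, 1.005]
force: [-0.4, 0.2, -2.3]
width: 0.0134
[ 3.14020093e+00 -3.53917768e-04  1.00527072e+00] [0.46402057 0.12729707 0.43592401] [-0.38208893  0.19423028 -2.27131986] 0.013444795524757813 [ 6.78300438e-01  1.26090351e-02 -3.50629079e-01  1.28877086e-03
 -1.20677633e+00  1.89730799e+00]
```

```bash
python3 -m inch '[[[-0.2,0.536,-0.15,0,0,0.06],[-0.2,0.536,-0.15,0,0,0.12],[-0.2,0.536,-0.15,0,0,0.1817],[-0.2,0.536,-0.15,0,0,0.1817],[-0.2,0.536,-0.15,0,0,0.1817]]]' && python3 -m inch '[[[-0.05,0,-0.2,0,-0.055,0],[-0.05,0,-0.4,0,-0.11,0],[-0.05,0,-0.45,0,-0.167,0],[-0.05,0,-0.45,0,-0.167,0],[-0.05,0,-0.45,0,-0.167,0],[-0.05,0,-0.45,0,-0.167,0]]]'
python3 - <<'E'
from h import *
k=K("wrist"); np.save("kh.npy",np.array(k,dtype=object),allow_pickle=True)
cv2.imwrite("pics/h.png",arm.grab_frame("wrist"));cv2.imwrite("pics/hs.png",arm.grab_frame("scene"));cv2.imwrite("pics/ht.png",arm.grab_frame("top"))
s=arm.get_state(); print(s["ee_rot"],s["eef_pos"],s["force"],s["width"],s["q"])
from scipy.spatial.transform import Rotation as R
print(R.from_euler("xyz",s["ee_rot"]).as_matrix().round(4))
E
```

```text
t: 9.93
eef_pos: [0.4244, 0.2341, 0.4065]
ee_rot: [3.14, -0.001, 1.566]
force: [-0.5, -0.7, -3.5]
width: 0.0139
t: 10.68
eef_pos: [0.4197, 0.2376, 0.3239]
ee_rot: [2.623, 0.001, 1.565]
force: [0.4, -1.1, -3.1]
width: 0.0138
[2.62481619e+00 2.35129385e-03 1.56626995e+00] [0.4191619  0.23741363 0.32317246] [-0.03113414 -0.10970057 -3.45530322] 0.013730652450666821 [ 8.53261072e-01 -5.29629610e-04 -1.01647379e+00  1.11333528e+00
 -4.31289355e-01  1.27991272e+00]
[[ 0.0045  0.8694  0.4941]
 [ 1.     -0.0028 -0.0043]
 [-0.0024  0.4941 -0.8694]]
```

View pics/h.png

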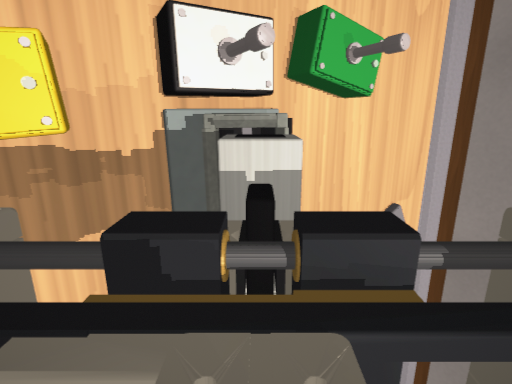

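View pics/hs.png

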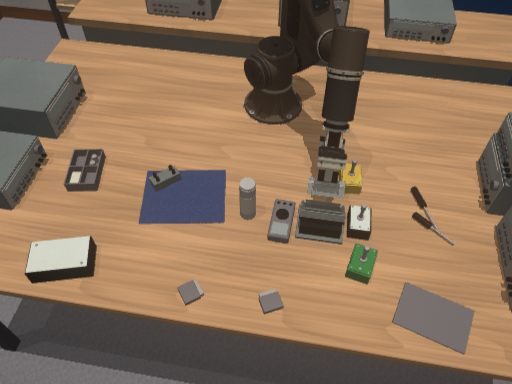

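```bash
python3 -m inch '[[[0.045,-0.015,-0.1,0,-0.0025,0],[0.045,-0.015,-0.2,0,-0.0025,0],[0.045,-0.015,-0.2,0,-0.0025,0],[0.045,-0.015,-0.2,0,-0.0025,0]]]'
python3 - <<'E'
from nest import *
k=K("wrist"); cv2.imwrite("pics/i.png",arm.grab_frame("wrist")); im=cv2.imread("pics/i.png")
s=arm.get_state(); print(s["ee_rot"],s["eef_pos"],s["force"],s["width"],s["q"])
from scipy.spatial.transform import Rotation as R
M=R.from_euler("xyz",s["ee_rot"]).as_matrix(); print(M.round(4))
p=np.array([.5595,.2345,.055]); N=Rn(.005)
u=s["eef_pos"]+.223*M[:,2]; print("underside in nest mm",(N.T@(u-p)*1e3).round(1))
overlay(im,"wrist",k,(.5595,.2345),.005,150,60,330,200,4.4,"pics/i1.png")
E
```

```text
t: 11.32
eef_pos: [0.4407, 0.2451, 0.2988]
ee_rot: [2.638, 0.012, 1.563]
force: [-0.2, 0.4, -2.2]
width: 0.014
[2.63715283 0.01130506 1.56324152] [0.4405968  0.24529348 0.29903065] [-0.15254194  0.2388108  -1.84521666] 0.013642816276153552 [ 0.75844611  0.07012003 -1.0161303   1.27145003 -0.36625587  1.19330343]
[[ 0.0076  0.8755  0.4832]
 [ 0.9999 -0.0012 -0.0135]
 [-0.0113  0.4833 -0.8754]]
underside in nest mm [14.8  7.8 47.8]
```

View pics/i1.png

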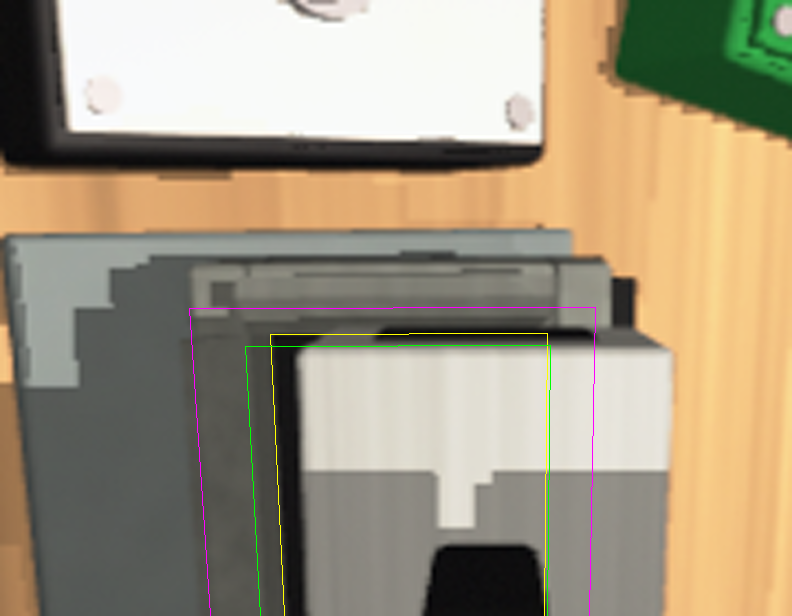

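```bash
cat > fk.py <<'E'
import numpy as np
from scipy.spatial.transform import Rotation as R
from scipy.optimize import least_squares
S=[([1.61408708,.359374834,.0110741867,-.000347,-1.22409218,-.288120173],[.16355486,.65468851,.40373748],[3.13996926,-.000140918,-.244947]),
([1.05268005,-.08205775,-1.01514155,.89303489,-.56181804,-.23406908],[.37160184,.24147715,.33912794],[3.13992638,-.497377,.00146552]),
([3.41653e-2,.21123545,-.16493305,.0036181,-1.18661348,-.41729873],[.56542685,-.1732563,.41743209],[-3.13290425,.00017,-1.95258636]),
([.678300438,.0126090351,-.350629079,.00128877,-1.20677633,1.89730799],[.46402057,.12729707,.43592401],[3.14020093,-.000354,1.00527072]),
([.853261072,-.0005296,-1.01647379,1.11333528,-.431289355,1.27991272],[.4191619,.23741363,.32317246],[2.62481619,.00235,1.56626995]),
([.75844611,.07012003,-1.0161303,1.27145003,-.36625587,1.19330343],[.4405968,.24529348,.29903065],[2.63715283,.01130506,1.56324152])]
def rot(ax,a): return R.from_euler(ax,a).as_matrix()
X=np.array([1,0,0.]);Y=np.array([0,1,0.]);Z=np.array([0,0,1.])
def fk(q,P):
    h,a1,L2,ex,ez,L3,wl,d6,lat,lat2=P[:10]
    T=np.array([0,0,h]); M=rot('z',q[0]); T=T+M@np.array([a1,lat,0])
    M=M@rot('y',q[1]); T=T+M@np.array([0,0,L2])
    M=M@rot('y',-q[2]); T=T+M@np.array([ex,0,ez])
    M=M@rot('x',P[12]*q[3]); T=T+M@np.array([L3,lat2,0])
    M=M@rot('y',-q[4]); T=T+M@np.array([d6,0,wl])
    M=M@rot('x',P[13]*q[5]+P[10])
    # tool z = X ; 
    C=np.array([[0,0,1],[0,1,0],[-1,0,0]],float)
    return T,M@C
def fit():
    best=None
    for s4 in(1,-1):
     for s6 in(1,-1):
      for c in np.arange(4)*np.pi/2:
       for l in(.19,-.19):
        def f(p):
            P=np.r_[p,0,s4,s6]; o=[]
            for q,x,r in S:
                T,M=fk(q,P); o+=list((T-x)*10); o+=list(R.from_matrix(M.T@R.from_euler('xyz',r).as_matrix()).as_rotvec()*3)
            o+=list(1e-3*p[:10]); return np.array(o)
        r=least_squares(f,np.r_[.35,0,.4,0,0,.4,0,.1,l,0,c])
        if best is None or r.cost<best[0]: best=(r.cost,np.r_[r.x,0,s4,s6],r.fun)
    return best
if __name__=="__main__":
    b=fit(); print(b[0],b[1].round(4)); print(b[2][:36].reshape(6,6).round(3)); np.save("P.npy",b[1])
E
python3 fk.py
```

```text
2.9284766953741826e-07 [ 0.1988  0.      0.6016  0.2318  0.      0.2318  0.      0.1999 -0.
 -0.1918  4.7124  0.     -1.     -1.    ]
[[ 0. -0. -0. -0. -0. -0.]
 [-0.  0.  0.  0. -0. -0.]
 [-0. -0.  0. -0.  0. -0.]
 [-0. -0. -0.  0.  0. -0.]
 [-0.  0. -0. -0.  0.  0.]
 [ 0. -0.  0.  0. -0. -0.]]
```

```bash
cat > ik.py <<'E'
from fk import *
P=np.load("P.npy"); lo=np.array([-3.07,-1.43,-1.02,-3.03,-3.05,-3.03]); hi=np.array([3.07,2.12,1.25,1.67,0,3.03])
def ik(T,M,q0=None,n=40,seed=0):
    rng=np.random.default_rng(seed); out=[]
    for i in range(n if q0 is None else 1):
        s=rng.uniform(lo,hi) if q0 is None else np.clip(q0,lo+1e-6,hi-1e-6)
        def f(q):
            t,m=fk(q,P); return np.r_[(t-T)*5,R.from_matrix(m.T@M).as_rotvec()]
        r=least_squares(f,s,bounds=(lo,hi))
        out.append((r.cost,r.x))
    out.sort(key=lambda a:a[0]); return out
def uniq(o):
    u=[]
    for c,q in o:
        if c<1e-8 and all(np.abs(q-v).max()>.05 for v in u): u.append(q)
    return u
E
python3 - <<'E'
from ik import *; from nest import Rn
N=Rn(.005); p=np.array([.5595,.2345,.055])
for yawflip in (1,-1):
  M=np.c_[N[:,1]*yawflip, N[:,0]*yawflip, -N[:,2]]; print(np.linalg.det(M))
  for d in (0,.02,.04,.06,.09):
    o=ik(p+(.223+d)*N[:,2],M); print(yawflip,d,o[0][0],[q.round(2).tolist() for q in uniq(o)])
E
```

```text
1.0
1 0 0.006604122962496088 []
1 0.02 0.004776837014942715 []
1 0.04 0.003022399006763616 []
1 0.06 0.00156321157904024 []
1 0.09 0.00020662698087167743 []
1.0
-1 0 0.006604122962496093 []
-1 0.02 0.004776837014960464 []
-1 0.04 0.0030223990067631684 []
-1 0.06 0.001563211579040234 []
-1 0.09 0.00020662698087167616 []
```

```bash
cat > scan.py <<'E'
from ik import *; from nest import Rn
N=Rn(.005); p=np.array([.5595,.2345,.055]); nx,ny,nz=N.T
def margin(q): return np.minimum(q-lo,hi-q).min()
for g in (0,10,15,20,25,30,35):   # option B: rotate about ny, toward vertical
    a=np.radians(g); z=-(nz*np.cos(a)+nx*np.sin(a))
    for s in (1,-1):
        y=ny*s; M=np.c_[np.cross(y,z),y,z]
        res=[]
        for d in (0,.03,.06):
            u=uniq(ik(p+(.066+d)*nz-.159*z,M,n=15)); res.append([ (q.round(2).tolist(),round(margin(q),2)) for q in u])
        print("B",g,s,res)
for g in (-50,-40,-30,-20,20,30):
    a=np.radians(g); z=-(nz*np.cos(a)+ny*np.sin(a))   # TCP toward +y for g>0
    for s in (1,):
        y=nx*s; M=np.c_[np.cross(y,z),y,z]; res=[]
        for d in (0,.06):
            u=uniq(ik(p+(.066+d)*nz-.159*z,M,n=15)); res.append([ (q.round(2).tolist(),round(margin(q),2)) for q in u])
        print("A",g,s,res)
E
python3 scan.py
```

```text
B 0 1 [[], [], []]
B 0 -1 [[], [], []]
B 10 1 [[], [([0.88, 0.12, -0.86, 0.66, -0.44, -3.03], np.float64(0.0))], [([0.93, 0.07, -0.83, 0.57, -0.53, -2.98], np.float64(0.05))]]
B 10 -1 [[([0.82, 0.18, -0.9, 0.8, -0.35, 0.02], np.float64(0.12))], [([0.88, 0.12, -0.86, 0.66, -0.44, 0.11], np.float64(0.16))], [([0.93, 0.07, -0.83, 0.57, -0.53, 0.17], np.float64(0.19))]]
B 15 1 [[([0.86, 0.21, -0.73, 0.43, -0.49, -2.79], np.float64(0.24))], [([0.89, 0.15, -0.72, 0.38, -0.56, -2.77], np.float64(0.26))], [([0.92, 0.1, -0.7, 0.35, -0.64, -2.76], np.float64(0.27))]]
B 15 -1 [[([0.86, 0.21, -0.73, 0.43, -0.49, 0.36], np.float64(0.29))], [([0.89, 0.15, -0.72, 0.38, -0.56, 0.38], np.float64(0.3))], [([0.92, 0.1, -0.7, 0.35, -0.64, 0.39], np.float64(0.32))]]
B 20 1 [[([0.84, 0.24, -0.6, 0.22, -0.62, -2.57], np.float64(0.42))], [([0.86, 0.19, -0.59, 0.21, -0.69, -2.58], np.float64(0.43))], [([0.89, 0.14, -0.58, 0.2, -0.75, -2.59], np.float64(0.44))]]
B 20 -1 [[([0.84, 0.24, -0.6, 0.22, -0.62, 0.57], np.float64(0.42))], [([0.86, 0.19, -0.59, 0.21, -0.69, 0.56], np.float64(0.43))], [([0.89, 0.14, -0
[... 1141 characters left out ...]
64(0.73))], [([0.76, 0.27, -0.29, -0.07, -1.08, 0.85], np.float64(0.73))]]
A -50 1 [[([0.01, 0.34, -0.41, -1.34, -0.91, -1.95], np.float64(0.61))], [([0.04, 0.2, -0.44, -1.27, -0.91, -2.09], np.float64(0.58))]]
A -40 1 [[([0.17, 0.24, -0.45, -1.23, -0.65, -2.17], np.float64(0.57))], [([0.25, 0.09, -0.49, -1.1, -0.64, -2.39], np.float64(0.53))]]
A -30 1 [[([0.46, 0.16, -0.53, -0.92, -0.33, -2.65], np.float64(0.33))], []]
A -20 1 [[], []]
A 20 1 [[([0.96, 0.29, -0.91, 1.1, -0.71, 1.12], np.float64(0.11))], [([1.08, 0.19, -0.88, 0.9, -0.83, 1.24], np.float64(0.14))]]
A 30 1 [[([1.05, 0.39, -0.8, 0.92, -0.91, 1.18], np.float64(0.22))], [([1.14, 0.3, -0.77, 0.79, -1.01, 1.26], np.float64(0.25))]]
```

Run:
```python
from ik import *
from h import *
k=K("top")
for u,v in [(400,403),(540,270),(600,325),(470,460)]: print(atz("top",295+u/5,130+v/5,.039,k).round(3))
mod=np.array([.55,-.165,.003])
def mg(q): return round(np.minimum(q-lo,hi-q).min(),2)
for th in (150,160,170):
    t=np.radians(th); mx=np.array([np.cos(t),np.sin(t),0]); my=np.array([-np.sin(t),np.cos(t),0]); mz=np.array([0,0,1.])
    M=np.c_[-my,mx*1.0,-mz]; M=np.c_[np.cross(mx,-mz),mx,-mz]
    print(th,"tool x",M[:,0], "place",[(q.round(2).tolist(),mg(q)) for q in uniq(ik(mod+.223*mz,M,n=12))])
    a=np.radians(20); z=mx*np.sin(a)-mz*np.cos(a)
    for s in(1,-1):
        y=my*s; M=np.c_[np.cross(y,z),y,z]
        print(" pick",s,[(q.round(2).tolist(),mg(q)) for q in uniq(ik(mod+.065*mz-.159*z,M,n=12))])
```

```text
[ 0.45  -0.255  0.039]
[ 0.517 -0.33   0.039]
[ 0.488 -0.36   0.039]
[ 0.42  -0.29   0.039]
150 tool x [-0.5       -0.8660254  0.       ] place [([0.05, 0.37, -0.43, -0.0, -0.77, -0.57], np.float64(0.59))]
 pick 1 [([-0.06, 0.56, -0.09, -0.16, -1.24, 1.18], np.float64(0.93))]
 pick -1 [([-0.06, 0.56, -0.09, -0.16, -1.24, -1.96], np.float64(0.93))]
160 tool x [-0.34202014 -0.93969262  0.        ] place [([0.05, 0.37, -0.43, -0.0, -0.77, -0.4], np.float64(0.59))]
 pick 1 [([-0.02, 0.56, -0.11, -0.12, -1.24, 1.3], np.float64(0.91))]
 pick -1 [([-0.02, 0.56, -0.11, -0.12, -1.24, -1.84], np.float64(0.91))]
170 tool x [-0.17364818 -0.98480775  0.        ] place [([0.05, 0.37, -0.43, -0.0, -0.77, -0.22], np.float64(0.59))]
 pick 1 [([0.01, 0.56, -0.13, -0.07, -1.23, 1.42], np.float64(0.89))]
 pick -1 [([0.01, 0.56, -0.13, -0.07, -1.23, -1.72], np.float64(0.89))]
```

```bash
python3 -m inch '[[[-0.05,0,0.2,0,0,0],[-0.05,0,0.4,0,0.05,0],[0,0,0.6,0,0.1,0],[0,0,0.7,0,0.16,0],[0,0,0.7,0,0.16,0],[0,0,0.7,0,0.16,0]]]'
python3 - <<'E'
from h import *
s=arm.get_state(); print(s["ee_rot"],s["eef_pos"],s["force"],s["width"],s["q"])
E
```

```text
t: 12.12
eef_pos: [0.4412, 0.2463, 0.4395]
ee_rot: [3.14, 0.011, 1.569]
force: [0.8, -0.3, -2.8]
width: 0.0138
[3.14010409 0.01070766 1.56880141] [0.4411537  0.24630078 0.4394502 ] [ 0.75191993 -0.3178569  -2.78998609] 0.013842735986046514 [ 0.90189936  0.05523313 -0.30080392  0.00829138 -1.22226314  2.23484543]
```

```bash
python3 -m inch '[[[0.25,-1,0,0.0034,0,-0.05],[0.25,-1,0,0.0034,0,-0.05],[0.25,-1,0,0.0034,0,-0.05],[0.25,-1,0,0.0034,0,-0.05],[0.25,-1,0,0.0034,0,-0.05]]]' && python3 -m inch '[[[0.295,-1,0,0,0,-0.06],[0.295,-1,0,0,0,-0.06],[0.295,-1,0,0,0,-0.06],[0.295,-1,0,0,0,-0.06],[0.295,-1,-0.2,0,0,-0.06],[0.295,-1,-0.4,0,0,-0.06],[0.295,-1,-0.6,0,0,-0.06],[0.295,-1,-0.8,0,0,-0.06]]]' && python3 -m inch '[[[0,0,0,0,0,0],[0,0,0,0,0,0]]]'
python3 - <<'E'
from h import *
s=arm.get_state(); print(s["ee_rot"],s["eef_pos"],s["force"],s["width"],s["q"])
E
```

```text
t: 12.75
eef_pos: [0.4901, 0.0436, 0.4381]
ee_rot: [3.139, 0.005, 1.41]
force: [0.3, 0.8, -2.2]
width: 0.0135
t: 13.75
eef_pos: [0.5494, -0.1534, 0.2774]
ee_rot: [3.139, 0.004, 1.226]
force: [1.7, 1.0, -3.2]
width: 0.0137
t: 14.0
eef_pos: [0.5505, -0.154, 0.2801]
ee_rot: [3.139, 0.004, 1.226]
force: [0.4, 0.5, -2.3]
width: 0.0136
[3.13892676 0.00368629 1.22587766] [ 0.55046973 -0.15396729  0.28011452] [ 0.41037259  0.51147648 -2.29786799] 0.013583880506498839 [ 0.07110497  0.30177978 -0.38518955  0.00575896 -0.88288634  2.72191951]
```

```bash
python3 -m inch '[[[0,-0.055,-0.15,0,0,0],[0,-0.055,-0.24,0,0,0],[0,-0.055,-0.27,0,0,0],[0,-0.055,-0.27,0,0,0],[0,-0.055,-0.27,0,0,0]]]' && python3 -m inch '[[[0,0,0,0,0,0],[0,0,0,0,0,0],[0,0,0,0,0,0],[0,0,0.2,0,0,0],[0,0,0.4,0,0,0],[0,0,0.6,0,0,0]]]' 60
python3 - <<'E'
from h import *
k=K("wrist"); np.save("kj.npy",np.array(k,dtype=object),allow_pickle=True)
cv2.imwrite("pics/j.png",arm.grab_frame("wrist"));cv2.imwrite("pics/jt.png",arm.grab_frame("top"))
s=arm.get_state(); print(s["ee_rot"],s["eef_pos"],s["force"],s["width"],s["q"])
E
```

```text
t: 14.62
eef_pos: [0.5506, -0.1655, 0.2274]
ee_rot: [3.138, 0.003, 1.225]
force: [-3.2, 1.5, 8.1]
width: 0.0139
t: 15.38
eef_pos: [0.5498, -0.1656, 0.346]
ee_rot: [3.141, 0.003, 1.224]
force: [1.3, 0.2, 0.3]
width: 0.0597
[3.13302435e+00 1.35572605e-03 1.22507526e+00] [ 0.5511903  -0.16582001  0.34967986] [0.15333039 0.72943766 0.10227248] 0.06013890571820543 [ 0.04916233  0.23613131 -0.29537744  0.00529846 -1.03190633  2.74401276]
```

View pics/j.png

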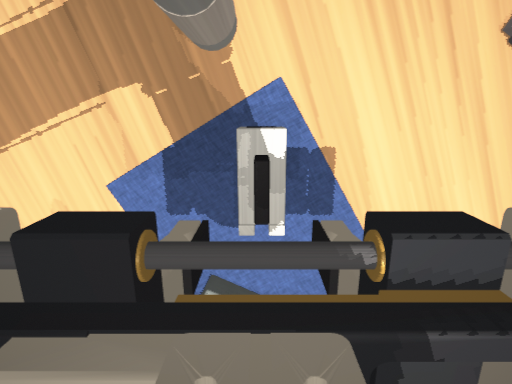

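Run:
```python
from h import *
from scipy.optimize import least_squares
im=cv2.imread("pics/j.png"); k=tuple(np.load("kj.npy",allow_pickle=True))
def Rz(a): return np.array([[np.cos(a),-np.sin(a),0],[np.sin(a),np.cos(a),0],[0,0,1]])
def P(p,L): return np.array([p[0],p[1],.040])+np.array(L)@Rz(p[2]).T
L=[[.024,-.055,.003],[-.024,-.055,.003],[-.024,.055,.003],[.024,.055,.003]]
F=[[.007,-.03,.037],[-.007,-.03,.037],[-.007,.03,.037],[.007,.03,.037]]
a=cv2.resize(im[110:250,220:310],None,fx=4,fy=4,interpolation=cv2.INTER_CUBIC)
for LL,c in((L,(0,255,0)),(F,(0,0,255))):
    q=((proj("wrist",P([.5506,-.1655,1.225+np.pi/2],LL),k)-[220,110]+.5)*4).astype(int); cv2.polylines(a,[q.reshape(-1,1,2)],True,c,1)
cv2.imwrite("pics/j1.png",a)
```

```text
(no output)
```

View pics/j1.png

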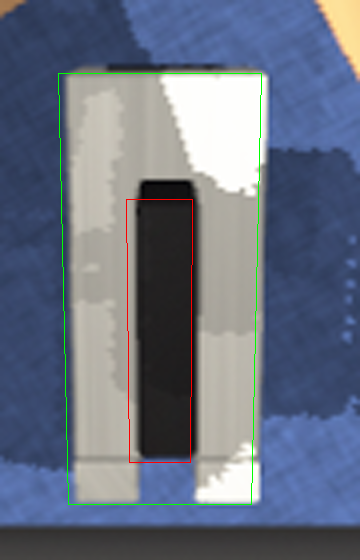

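```bash
cat > tgt.py <<'E'
import numpy as np
from scipy.spatial.transform import Rotation as R
def delta(T,M,e,rot):
    d=(np.array(T)-e)/.2; w=R.from_matrix(M@R.from_euler("xyz",rot).as_matrix().T).as_rotvec()/np.pi
    return d.round(4).tolist(),w.round(4).tolist()
E
python3 - <<'E'
from tgt import *; from station import arm
s=arm.get_state(); print(s["eef_pos"],s["ee_rot"])
t=1.225+np.pi/2; mx=np.array([np.cos(t),np.sin(t),0]); my=np.array([-np.sin(t),np.cos(t),0]); mz=np.array([0,0,1.]); a=np.radians(20)
z=mx*np.sin(a)-mz*np.cos(a); M=np.c_[np.cross(my,z),my,z]
T=np.array([.5506,-.1655,.068])-.159*z
print(T,delta(T-.1*z,M,s["eef_pos"],s["ee_rot"]),delta(T,M,s["eef_pos"],s["ee_rot"]))
E
```

```text
[ 0.5511903  -0.16582001  0.34967986] [3.13302435e+00 1.35572605e-03 1.22507526e+00]
[ 0.60176215 -0.18393229  0.21741113] ([0.4137, -0.1485, -0.1915], [-0.0496, 0.1124, -0.495]) ([0.2529, -0.0906, -0.6613], [-0.0496, 0.1124, -0.495])
```

```bash
python3 -m inch '[[[0.4,-0.15,-0.15,-0.05,0.112,-0.495],[0.4,-0.15,-0.15,-0.05,0.112,-0.495],[0.4,-0.15,-0.15,-0.05,0.112,-0.495],[0.4,-0.15,-0.15,-0.05,0.112,-0.495],[0.4,-0.15,-0.15,-0.05,0.112,-0.495],[0.4,-0.15,-0.15,-0.05,0.112,-0.495],[0.4,-0.15,-0.15,-0.05,0.112,-0.495],[0.4,-0.15,-0.15,-0.05,0.112,-0.495]]]' 80 && python3 -m inch '[[[0,0,0,0,0,-0.01],[0,0,0,0,0,-0.01],[0,0,0,0,0,-0.01]]]' 80
cat > st.py <<'E'
from tgt import *; from station import arm
s=arm.get_state(); print(s["eef_pos"],s["ee_rot"])
t=1.225+np.pi/2; mx=np.array([np.cos(t),np.sin(t),0]); my=np.array([-np.sin(t),np.cos(t),0]); mz=np.array([0,0,1.]); a=np.radians(20)
z=mx*np.sin(a)-mz*np.cos(a); M=np.c_[np.cross(my,z),my,z]
T=np.array([.5506,-.1655,.068])-.159*z
for d in (.1,.03,0): print(d,delta(T-d*z,M,s["eef_pos"],s["ee_rot"]))
E
python3 st.py
```

```text
t: 16.48
eef_pos: [0.6298, -0.1955, 0.3138]
ee_rot: [-3.12, 0.334, -0.248]
force: [0.4, 0.3, 0.9]
width: 0.0799
t: 16.85
eef_pos: [0.6297, -0.1955, 0.3147]
ee_rot: [-3.118, 0.331, -0.271]
force: [-0.2, -0.4, -0.8]
width: 0.08
[ 0.62969431 -0.19552042  0.31469217] [-3.11817926  0.33115441 -0.27087718]
0.1 ([0.0212, -0.0, -0.0166], [-0.005, 0.0076, -0.0214])
0.03 ([-0.0914, 0.0406, -0.3455], [-0.005, 0.0076, -0.0214])
0 ([-0.1397, 0.0579, -0.4864], [-0.005, 0.0076, -0.0214])
```

```bash
python3 -m inch '[[[0.021,0,-0.017,-0.005,0.0076,-0.0214],[0.021,0,-0.017,-0.005,0.0076,-0.0214],[-0.035,0.02,-0.18,-0.005,0.0076,-0.0214],[-0.0914,0.0406,-0.3455,-0.005,0.0076,-0.0214],[-0.0914,0.0406,-0.3455,-0.005,0.0076,-0.0214]]]'; python3 st.py;  python3 - <<'E'
from h import *
cv2.imwrite("pics/k.png",arm.grab_frame("wrist"))
E
```

```text
t: 17.48
eef_pos: [0.6101, -0.1871, 0.2437]
ee_rot: [3.141, 0.354, -0.347]
force: [0.9, -0.7, 0.6]
width: 0.0801
[ 0.61010273 -0.18710324  0.24371308] [ 3.14051207  0.35397423 -0.3468023 ]
0.1 ([0.1192, -0.0421, 0.3383], [-0.0002, -0.0016, 0.0002])
0.03 ([0.0066, -0.0015, 0.0094], [-0.0002, -0.0016, 0.0002])
0 ([-0.0417, 0.0159, -0.1315], [-0.0002, -0.0016, 0.0002])
```

View pics/k.png

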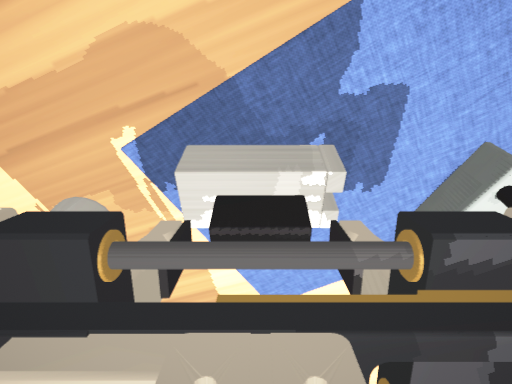

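```bash
python3 -m inch '[[[-0.02,0.008,-0.066,0,0,0],[-0.0417,0.0159,-0.1315,0,0,0],[-0.0417,0.0159,-0.1315,0,0,0]]]'; python3 -m inch '[[[0,0,0,0,0,0],[0,0,0,0,0,0],[0,0,0,0,0,0],[0,0,0,0,0,0],[0,0,0.1,0,0,0],[0,0,0.2,0,0,0],[0,0,0.2,0,0,0]]]' 40 50;python3 st.py;  python3 - <<'E'
from h import *
cv2.imwrite("pics/l.png",arm.grab_frame("wrist")); print(arm.get_state()["width"],arm.get_state()["force"])
E
```

```text
t: 17.9
eef_pos: [0.6025, -0.1841, 0.2182]
ee_rot: [3.141, 0.352, -0.349]
force: [1.0, 0.4, -0.1]
width: 0.0801
t: 18.77
eef_pos: [0.604, -0.1844, 0.2621]
ee_rot: [-3.141, 0.345, -0.348]
force: [0.4, 0.1, -3.4]
width: 0.0597
[ 0.60396875 -0.18440814  0.26214391] [-3.140939    0.34484374 -0.3478397 ]
0.1 ([0.1499, -0.0556, 0.2462], [0.0003, 0.0013, 0.0007])
0.03 ([0.0372, -0.015, -0.0827], [0.0003, 0.0013, 0.0007])
0 ([-0.011, 0.0024, -0.2237], [0.0003, 0.0013, 0.0007])
0.05973379903538065 [-0.34317425  0.28598377 -3.61659294]
```

View pics/l.png

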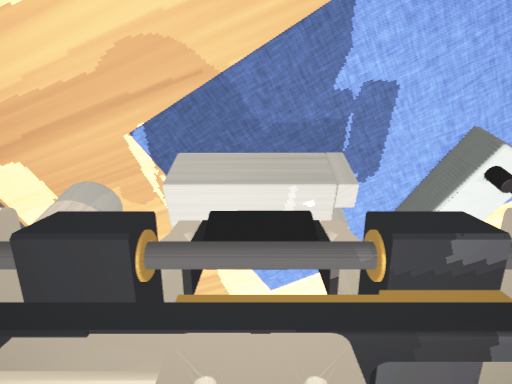

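```bash
cat > ins.py <<'E'
from tgt import *; from station import arm; from nest import Rn
import sys
p=np.array([.5595,.2345,.055]); N=Rn(.005); nx,ny,nz=N.T
s=arm.get_state(); e=s["eef_pos"]; print(s["t"],e.round(4),s["ee_rot"].round(4),s["force"].round(1),s["width"],s["q"].round(3))
a=np.radians(20); z=-(nz*np.cos(a)+nx*np.sin(a)); M=np.c_[np.cross(-ny,z),-ny,z]
Mc=R.from_euler("xyz",s["ee_rot"]).as_matrix()
g=e+.159*Mc[:,2]; 
Mod=Mc@M.T@N   # held part axes (nest-like)
print("underside ctr in nest mm",((N.T@(g-.066*Mod[:,2]-p))*1e3).round(1))
for d in (.09,.06,.04,.02,.008,0): print(d,delta(p+(.066+d)*nz-.159*z,M,e,s["ee_rot"]))
E
python3 -m inch '[[[0,0,0.3,0,0,0],[0,0,0.6,0,0,0],[-0.2,0.3,0.9,0,0,0.05],[-0.3,0.6,0.9,0,0,0.11],[-0.3,0.8,0.9,0,0,0.11],[-0.3,1,0.9,0,0,0.11],[-0.3,1,0.9,0,0,0.11]]]'; python3 ins.py
```

```text
t: 19.7
eef_pos: [0.5428, 0.0184, 0.4391]
ee_rot: [-3.141, 0.349, 0.001]
force: [-0.5, -1.0, -2.6]
width: 0.0596
19.7 [0.5428 0.0184 0.4391] [-3.141e+00  3.495e-01  1.000e-03] [-0.5 -1.  -2.6] 0.059614110515095145 [ 0.347  0.242 -0.053 -0.117 -1.606  1.24 ]
underside ctr in nest mm [  21.8 -215.7  182.3]
0.09 ([-0.4443, 1.078, -0.4622], [0.0003, -0.1668, 0.0013])
0.06 ([-0.3693, 1.0783, -0.5921], [0.0003, -0.1668, 0.0013])
0.04 ([-0.3193, 1.0786, -0.6787], [0.0003, -0.1668, 0.0013])
0.02 ([-0.2693, 1.0788, -0.7653], [0.0003, -0.1668, 0.0013])
0.008 ([-0.2393, 1.079, -0.8173], [0.0003, -0.1668, 0.0013])
0 ([-0.2193, 1.0791, -0.8519], [0.0003, -0.1668, 0.0013])
```

```bash
python3 -m inch '[[[-0.3,0.25,0,0,-0.055,0.0013],[-0.44,0.5,0,0,-0.11,0.0013],[-0.44,0.75,0,0,-0.1668,0.0013],[-0.44,1,-0.1,0,-0.1668,0.0013],[-0.44,1,-0.3,0,-0.1668,0.0013],[-0.44,1,-0.46,0,-0.1668,0.0013],[-0.44,1,-0.46,0,-0.1668,0.0013]]]'; python3 ins.py
```

```text
t: 20.58
eef_pos: [0.4544, 0.2143, 0.3446]
ee_rot: [3.136, -0.17, 0.001]
force: [0.3, -0.2, -1.9]
width: 0.0599
20.575 [0.4544 0.2143 0.3446] [ 3.1363e+00 -1.6970e-01  1.3000e-03] [ 0.3 -0.2 -1.9] 0.05994776666530178 [ 0.883  0.076 -0.585  0.185 -0.813  0.567]
underside ctr in nest mm [ -1.7 -21.1  88.3]
0.09 ([-0.0026, 0.0985, 0.0103], [0.0017, -0.0015, 0.0015])
0.06 ([0.0724, 0.0989, -0.1196], [0.0017, -0.0015, 0.0015])
0.04 ([0.1224, 0.0991, -0.2062], [0.0017, -0.0015, 0.0015])
0.02 ([0.1724, 0.0994, -0.2928], [0.0017, -0.0015, 0.0015])
0.008 ([0.2024, 0.0995, -0.3448], [0.0017, -0.0015, 0.0015])
0 ([0.2224, 0.0996, -0.3794], [0.0017, -0.0015, 0.0015])
```

```bash
python3 -m inch '[[[0,0.099,0,0.0017,-0.0015,0.0015],[0.0724,0.099,-0.1196,0.0017,-0.0015,0.0015],[0.115,0.099,-0.19,0.0017,-0.0015,0.0015],[0.115,0.099,-0.19,0.0017,-0.0015,0.0015],[0.115,0.099,-0.19,0.0017,-0.0015,0.0015]]]'; python3 ins.py
python3 - <<'E'
from nest import *
k=K("wrist")
cv2.imwrite("pics/m.png",arm.grab_frame("wrist")); im=cv2.imread("pics/m.png")
overlay(im,"wrist",k,(.5595,.2345),.005,150,60,370,220,3.6,"pics/m1.png")
cv2.imwrite("pics/ms.png",arm.grab_frame("scene"));cv2.imwrite("pics/ms1.png",cv2.resize(cv2.imread("pics/ms.png")[120:260,260:400],None,fx=4,fy=4,interpolation=2))
E
```

```text
t: 21.2
eef_pos: [0.4783, 0.2356, 0.31]
ee_rot: [-3.136, -0.18, 0.005]
force: [-0.1, 0.7, -2.6]
width: 0.0598
21.2 [0.4783 0.2356 0.31  ] [-3.1359 -0.1798  0.0047] [-0.1  0.7 -2.6] 0.05975964785822108 [ 0.871  0.162 -0.583  0.204 -0.715  0.558]
underside ctr in nest mm [ 4.   2.7 45.8]
0.09 ([-0.1222, -0.0082, 0.1832], [-0.0018, 0.0017, -0.0002])
0.06 ([-0.0472, -0.0078, 0.0533], [-0.0018, 0.0017, -0.0002])
0.04 ([0.0028, -0.0075, -0.0333], [-0.0018, 0.0017, -0.0002])
0.02 ([0.0528, -0.0073, -0.1199], [-0.0018, 0.0017, -0.0002])
0.008 ([0.0828, -0.0071, -0.1719], [-0.0018, 0.0017, -0.0002])
0 ([0.1028, -0.007, -0.2065], [-0.0018, 0.0017, -0.0002])
```

View pics/m.png

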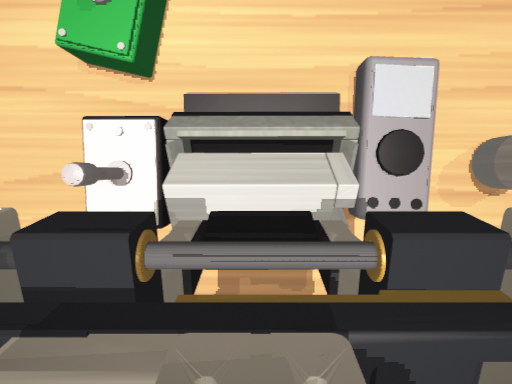

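View pics/m1.png

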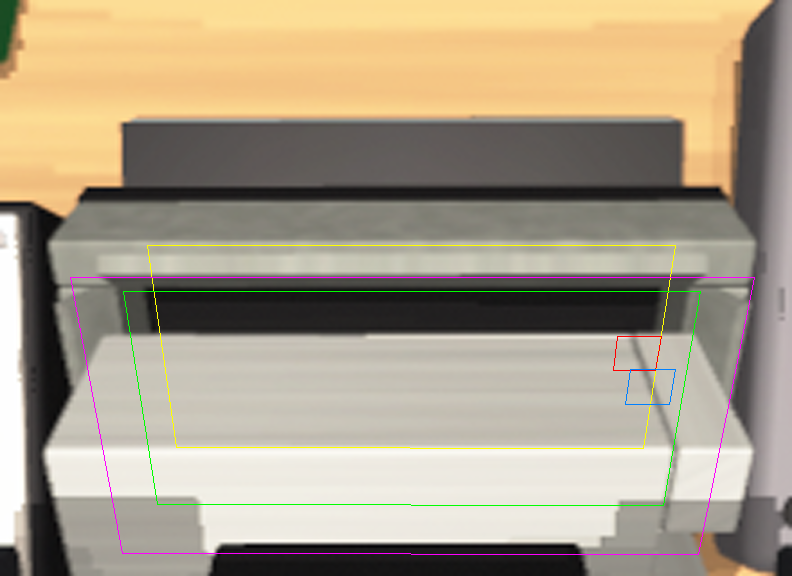

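View pics/ms1.png

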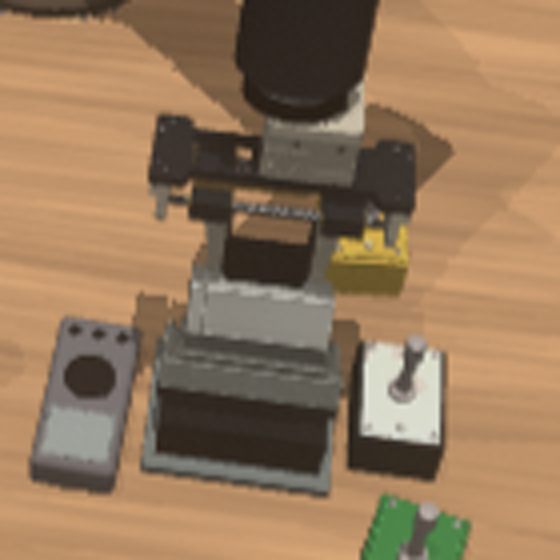

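```bash
python3 -m inch '[[[0.0028,-0.0075,-0.0333,-0.0018,0.0017,0],[0.015,-0.0075,-0.055,-0.0018,0.0017,0],[0.0278,-0.0075,-0.0766,-0.0018,0.0017,0],[0.0278,-0.0075,-0.0766,-0.0018,0.0017,0],[0.0278,-0.0075,-0.0766,-0.0018,0.0017,0],[0.0278,-0.0075,-0.0766,-0.0018,0.0017,0]]]'; python3 ins.py
python3 - <<'E'
from nest import *
k=K("wrist")
cv2.imwrite("pics/n.png",arm.grab_frame("wrist")); im=cv2.imread("pics/n.png")
overlay(im,"wrist",k,(.5595,.2345),.005,150,60,370,220,3.6,"pics/n1.png")
E
```

```text
t: 22.05
eef_pos: [0.4838, 0.234, 0.2941]
ee_rot: [3.141, -0.174, 0.006]
force: [0.3, -0.6, -3.1]
width: 0.0598
22.05 [0.4838 0.234  0.2941] [ 3.1414 -0.174   0.0059] [ 0.3 -0.6 -3.1] 0.05975029044459708 [ 0.86   0.19  -0.592  0.208 -0.685  0.562]
underside ctr in nest mm [-0.5 -0.1 29.6]
0.09 ([-0.1495, -0.0003, 0.2629], [0.0001, -0.0002, -0.0003])
0.06 ([-0.0745, 0.0, 0.133], [0.0001, -0.0002, -0.0003])
0.04 ([-0.0245, 0.0003, 0.0464], [0.0001, -0.0002, -0.0003])
0.02 ([0.0255, 0.0005, -0.0402], [0.0001, -0.0002, -0.0003])
0.008 ([0.0555, 0.0007, -0.0922], [0.0001, -0.0002, -0.0003])
0 ([0.0755, 0.0008, -0.1268], [0.0001, -0.0002, -0.0003])
```

View pics/n1.png

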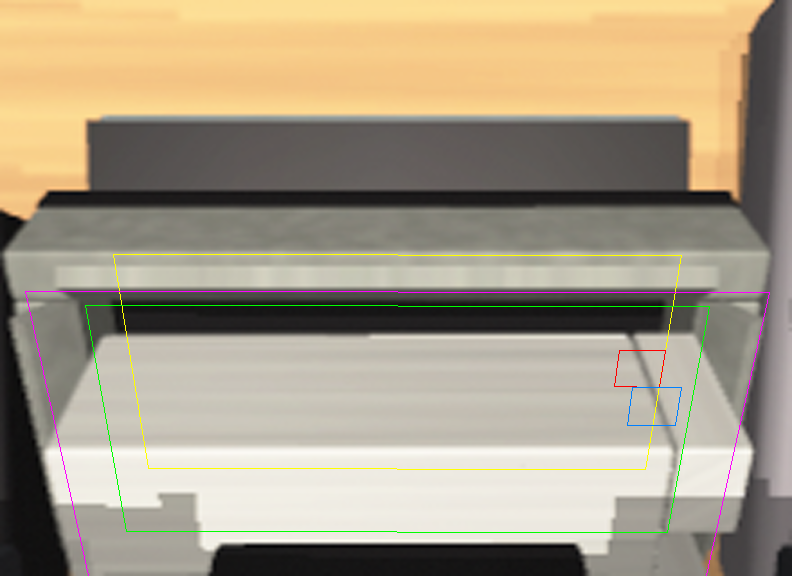

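```bash
sed -i 's/p=np.array(\[.5595,.2345/p=np.array([.5595,.2363/' ins.py; python3 -m inch '[[[0,0.009,0,0,0,0],[0.013,0.009,-0.02,0,0,0],[0.0255,0.009,-0.0402,0,0,0],[0.0255,0.009,-0.0402,0,0,0],[0.0255,0.009,-0.0402,0,0,0],[0.0255,0.009,-0.0402,0,0,0]]]'; python3 ins.py
python3 - <<'E'
from nest import *
k=K("wrist")
cv2.imwrite("pics/o.png",arm.grab_frame("wrist")); im=cv2.imread("pics/o.png")
overlay(im,"wrist",k,(.5595,.2363),.005,150,60,370,220,3.6,"pics/o1.png")
E
```

```text
t: 22.85
eef_pos: [0.4888, 0.2358, 0.286]
ee_rot: [3.141, -0.174, 0.006]
force: [0.2, 0.7, -3.2]
width: 0.0594
22.85 [0.4888 0.2358 0.286 ] [ 3.1413 -0.1739  0.006 ] [ 0.2  0.7 -3.2] 0.05937150505332653 [ 0.854  0.208 -0.592  0.212 -0.666  0.563]
underside ctr in nest mm [-0.2 -0.1 20. ]
0.09 ([-0.1748, -0.0002, 0.3034], [0.0001, -0.0002, -0.0003])
0.06 ([-0.0998, 0.0002, 0.1735], [0.0001, -0.0002, -0.0003])
0.04 ([-0.0498, 0.0004, 0.0869], [0.0001, -0.0002, -0.0003])
0.02 ([0.0002, 0.0007, 0.0003], [0.0001, -0.0002, -0.0003])
0.008 ([0.0302, 0.0008, -0.0516], [0.0001, -0.0002, -0.0003])
0 ([0.0502, 0.0009, -0.0863], [0.0001, -0.0002, -0.0003])
```

View pics/o1.png

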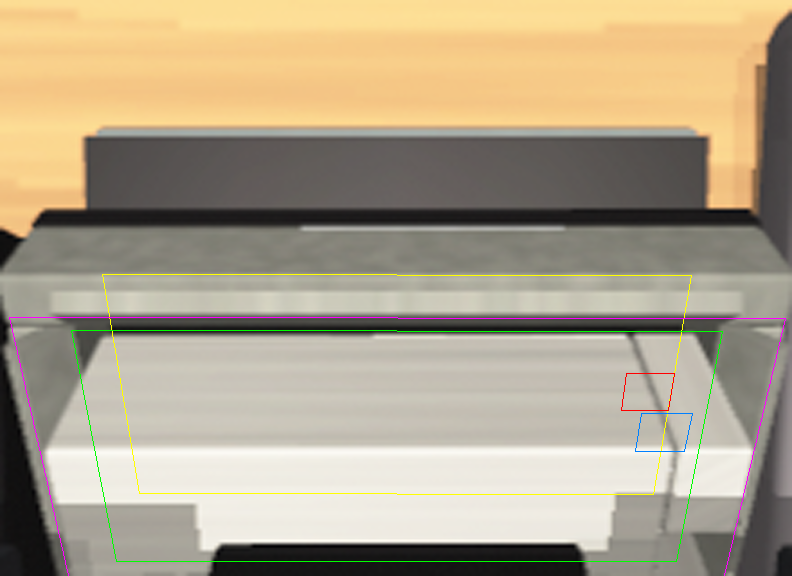

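```bash
python3 -m inch '[[[0.01,0,-0.017,0,0,0],[0.02,0,-0.034,0,0,0],[0.03,0,-0.052,0,0,0],[0.03,0,-0.052,0,0,0],[0.03,0,-0.052,0,0,0]]]'; python3 ins.py
```

```text
t: 23.52
eef_pos: [0.4949, 0.2358, 0.2755]
ee_rot: [3.141, -0.174, 0.006]
force: [0.3, 0.6, -2.9]
width: 0.06
23.525 [0.4949 0.2358 0.2755] [ 3.141  -0.1737  0.006 ] [ 0.3  0.6 -2.9] 0.05998440927314911 [ 0.844  0.23  -0.595  0.217 -0.642  0.566]
underside ctr in nest mm [-0.3 -0.3  7.9]
0.09 ([-0.205, -0.0001, 0.3561], [0.0002, -0.0003, -0.0003])
0.06 ([-0.13, 0.0003, 0.2262], [0.0002, -0.0003, -0.0003])
0.04 ([-0.08, 0.0005, 0.1396], [0.0002, -0.0003, -0.0003])
0.02 ([-0.03, 0.0008, 0.053], [0.0002, -0.0003, -0.0003])
0.008 ([-0.0, 0.0009, 0.001], [0.0002, -0.0003, -0.0003])
0 ([0.02, 0.001, -0.0336], [0.0002, -0.0003, -0.0003])
```

Past the 16 mm stop with no contact force, so the notch is on the rib. Going the rest of the way.

```bash
python3 -m inch '[[[0.01,0,-0.017,0,0,0],[0.018,0,-0.03,0,0,0],[0.021,0,-0.036,0,0,0],[0.021,0,-0.036,0,0,0]]]'; python3 ins.py
```

```text
t: 24.02
eef_pos: [0.4982, 0.2358, 0.2699]
ee_rot: [3.141, -0.174, 0.006]
force: [-19.5, -0.2, 20.2]
width: 0.0599
24.025 [0.4982 0.2358 0.2699] [ 3.1413 -0.1739  0.0062] [-19.5  -0.2  20.2] 0.05986190540485836 [ 0.838  0.241 -0.596  0.22  -0.628  0.567]
underside ctr in nest mm [-0.2 -0.2  1.4]
0.09 ([-0.2215, -0.0002, 0.3841], [0.0001, -0.0002, -0.0004])
0.06 ([-0.1465, 0.0001, 0.2542], [0.0001, -0.0002, -0.0004])
0.04 ([-0.0965, 0.0004, 0.1676], [0.0001, -0.0002, -0.0004])
0.02 ([-0.0465, 0.0006, 0.081], [0.0001, -0.0002, -0.0004])
0.008 ([-0.0165, 0.0008, 0.029], [0.0001, -0.0002, -0.0004])
0 ([0.0035, 0.0009, -0.0056], [0.0001, -0.0002, -0.0004])
```

```bash
python3 -m inch '[[[0,0,0,0,0,0],[0,0,0,0,0,0],[0,0,0,0,0,0],[-0.05,0,0.2,0,0,0],[-0.1,0,0.4,0,0,0],[-0.1,0,0.4,0,0,0],[-0.1,0,0.4,0,0,0]]]' 80; python3 ins.py
python3 - <<'E'
from nest import *
k=K("wrist"); np.save("kp.npy",np.array(k,dtype=object),allow_pickle=True)
cv2.imwrite("pics/p.png",arm.grab_frame("wrist"))
cv2.imwrite("pics/ps.png",arm.grab_frame("scene"))
E
```

```text
t: 24.9
eef_pos: [0.479, 0.2356, 0.348]
ee_rot: [3.141, -0.174, 0.006]
force: [0.0, 0.7, 0.6]
width: 0.0801
24.9 [0.479  0.2356 0.348 ] [ 3.1413 -0.1736  0.0058] [0.  0.7 0.6] 0.08009182239781457 [ 0.872  0.125 -0.519  0.181 -0.822  0.588]
underside ctr in nest mm [22.2 -0.3 78.6]
0.09 ([-0.1254, 0.0007, -0.0065], [0.0001, -0.0003, -0.0002])
0.06 ([-0.0504, 0.0011, -0.1364], [0.0001, -0.0003, -0.0002])
0.04 ([-0.0004, 0.0013, -0.223], [0.0001, -0.0003, -0.0002])
0.02 ([0.0496, 0.0016, -0.3096], [0.0001, -0.0003, -0.0002])
0.008 ([0.0796, 0.0017, -0.3616], [0.0001, -0.0003, -0.0002])
0 ([0.0996, 0.0018, -0.3962], [0.0001, -0.0003, -0.0002])
```

View pics/p.png

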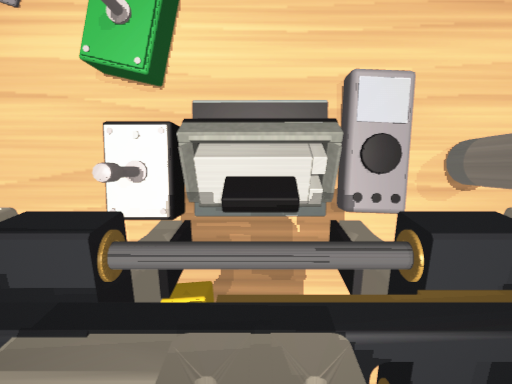

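```bash
cat > mo.py <<'E'
from nest import *
import sys
def draw(src,kf,out,p=(.5595,.2363),box=(170,80,350,230),s=4.4,d=0,cam="wrist"):
    im=cv2.imread(src); k=tuple(np.load(kf,allow_pickle=True)) if kf else None
    x0,y0,x1,y1=box; a=cv2.resize(im[y0:y1,x0:x1],None,fx=s,fy=s,interpolation=cv2.INTER_CUBIC)
    for L,c in ((rect(.024,.055,.04+d),(0,160,0)),(rect(.007,.03,.074+d),(0,0,255)),(rect(.0265,.058,.024),(255,255,0)),(rect(.0335,.065,.033),(255,0,255))):
        q=((proj(cam,pts(p,.005,L),k)-[x0,y0]+.5)*s).astype(int); cv2.polylines(a,[q.reshape(-1,1,2)],True,c,1)
    cv2.imwrite(out,a)
E
python3 -c "
from mo import *
draw('pics/p.png','kp.npy','pics/p1.png')
draw('pics/ps.png',None,'pics/ps1.png',box=(270,170,370,260),s=7,cam='scene')"
```

```text
(no output)
```

View pics/p1.png

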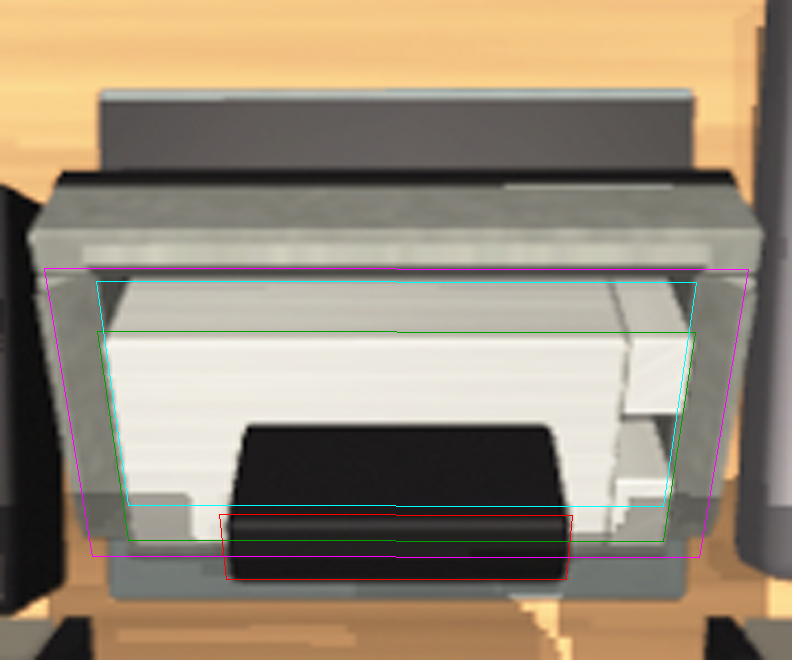

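View pics/ps1.png

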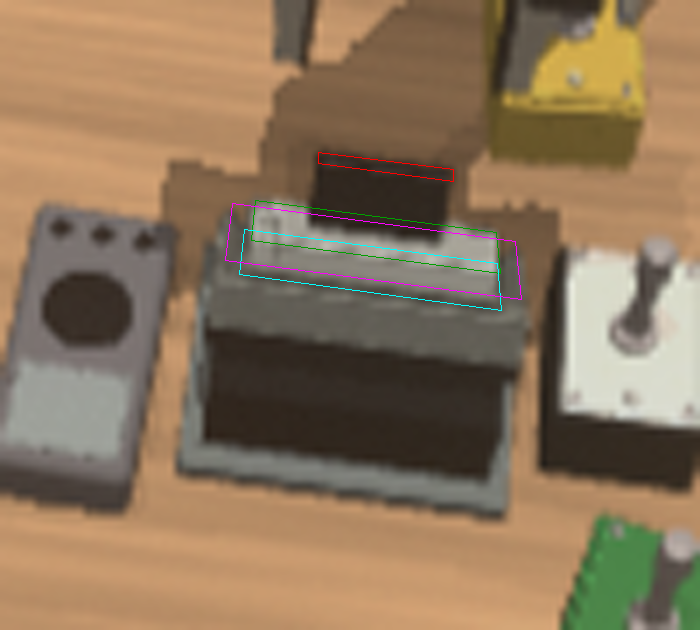

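```bash
cat > push.py <<'E'
exec(open("ins.py").read().split("for d in")[0])
for d in (.03,.006,.002,0,-.001): print(d,delta(p+(.074+d)*nz-.178*z,M,e,s["ee_rot"]))
E
python3 push.py
```

```text
25.0 [0.479  0.2355 0.3472] [ 3.1398 -0.1724  0.0059] [-0.6 -0.8 -0.4] 0.08012959991579874 [ 0.872  0.126 -0.52   0.181 -0.822  0.588]
underside ctr in nest mm [21.5 -0.7 78. ]
0.03 ([-0.0118, 0.002, -0.134], [0.0006, -0.0007, -0.0002])
0.006 ([0.0482, 0.0023, -0.238], [0.0006, -0.0007, -0.0002])
0.002 ([0.0582, 0.0023, -0.2553], [0.0006, -0.0007, -0.0002])
0 ([0.0632, 0.0023, -0.264], [0.0006, -0.0007, -0.0002])
-0.001 ([0.0657, 0.0024, -0.2683], [0.0006, -0.0007, -0.0002])
```

```bash
python3 -m inch '[[[0,0,0,0,0,0],[-0.012,0.002,-0.05,0,0,0],[-0.012,0.002,-0.134,0,0,0],[0.018,0.002,-0.186,0,0,0],[0.048,0.002,-0.238,0,0,0],[0.048,0.002,-0.238,0,0,0],[0.055,0.002,-0.25,0,0,0],[0.055,0.002,-0.25,0,0,0]]]' 0 20; python3 push.py
```

```text
t: 26.0
eef_pos: [0.4901, 0.2362, 0.2985]
ee_rot: [3.141, -0.174, 0.006]
force: [-0.3, 0.8, 0.5]
width: 0.0054
26.0 [0.4901 0.2362 0.2985] [ 3.1415 -0.1741  0.0059] [-0.3  0.8  0.5] 0.0053690128972239655 [ 0.853  0.195 -0.571  0.203 -0.699  0.575]
underside ctr in nest mm [ 7.2  0.3 30.2]
0.03 ([-0.0677, -0.0018, 0.1092], [0.0, -0.0001, -0.0003])
0.006 ([-0.0077, -0.0015, 0.0053], [0.0, -0.0001, -0.0003])
0.002 ([0.0023, -0.0014, -0.012], [0.0, -0.0001, -0.0003])
0 ([0.0073, -0.0014, -0.0207], [0.0, -0.0001, -0.0003])
-0.001 ([0.0098, -0.0014, -0.025], [0.0, -0.0001, -0.0003])
```

```bash
python3 -m inch '[[[0.002,0,-0.012,0,0,0],[0.007,0,-0.0207,0,0,0],[0.007,0,-0.0207,0,0,0]]]'; python3 push.py|tail -5| tail -2
```

```text
t: 26.38
eef_pos: [0.491, 0.2363, 0.2955]
ee_rot: [-3.141, -0.174, 0.006]
force: [-10.8, -0.7, 14.0]
width: 0.0006
0 ([0.0029, -0.0017, -0.0056], [-0.0, -0.0001, -0.0004])
-0.001 ([0.0054, -0.0017, -0.0099], [-0.0, -0.0001, -0.0004])
```

```bash
python3 -m inch '[[[0.0025,0,-0.0043,0,0,0],[0.0025,0,-0.0043,0,0,0]]]'; python3 push.py|tail -5| tail -2
```

```text
t: 26.62
eef_pos: [0.4911, 0.2363, 0.2953]
ee_rot: [-3.141, -0.174, 0.006]
force: [-17.2, -0.5, 22.8]
width: 0.0003
0 ([0.0023, -0.0016, -0.0046], [-0.0001, -0.0, -0.0004])
-0.001 ([0.0048, -0.0015, -0.0089], [-0.0001, -0.0, -0.0004])
```

```bash
python3 -m inch '[[[-0.05,0,0.1,0,0,0],[-0.1,0,0.3,0,0.029,0],[-0.2,0.1,0.5,0,0.055,0],[-0.2,0.2,0.5,0,0.055,0],[-0.2,0.3,0.5,0,0.055,0],[-0.2,0.3,0.5,0,0.055,0],[-0.2,0.3,0.5,0,0.055,0],[-0.2,0.3,0.5,0,0.055,0]]]'
python3 - <<'E'
from nest import *
s=arm.get_state(); k=K("wrist"); np.save("kq.npy",np.array(k,dtype=object),allow_pickle=True)
cv2.imwrite("pics/q.png",arm.grab_frame("wrist")); im=arm.grab_frame("top"); cv2.imwrite("pics/qt.png",im)
for r in arm.search_frame("toggle_tip","wrist"): print(r)
print(s["eef_pos"],s["ee_rot"])
E
```

```text
t: 27.62
eef_pos: [0.4519, 0.2958, 0.3927]
ee_rot: [3.141, -0.0, 0.006]
force: [-0.6, 0.2, -0.5]
width: 0.0
{'box': [177.9, 72.8, 205.5, 95.6], 'score': 0.58}
[0.45191964 0.29578622 0.39271972] [ 3.14120148e+00 -3.42430892e-04  5.60747990e-03]
```

View pics/q.png

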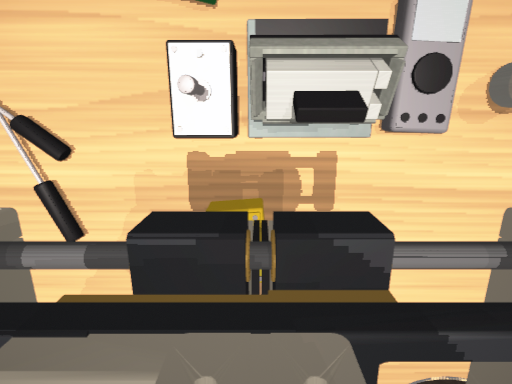

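Run:
```python
from nest import *
k=tuple(np.load("kq.npy",allow_pickle=True))
print("tip",atz("wrist",187,83,.115,k))
c=[atz("wrist",u,v,.05,k) for u,v in [(167.5,41),(232,41),(237,136),(173.5,137)]]; print(np.array(c).round(4),np.mean(c,0))
print("pivot",atz("wrist",204,93,.05,k))
im=cv2.imread("pics/q.png"); cv2.imwrite("pics/q1.png",cv2.resize(im[20:160,150:270],None,fx=4,fy=4,interpolation=2))
print("yellow tip",atz("top",145,255,.115))
```

```text
tip [0.54640056 0.35685432 0.115     ]
[[0.5926 0.3895 0.05  ]
 [0.593  0.3246 0.05  ]
 [0.4989 0.3208 0.05  ]
 [0.4974 0.39   0.05  ]] [0.54546993 0.35620033 0.05      ]
pivot [0.54310219 0.35484124 0.05      ]
yellow tip [0.35699682 0.31011876 0.115     ]
```

View pics/q1.png

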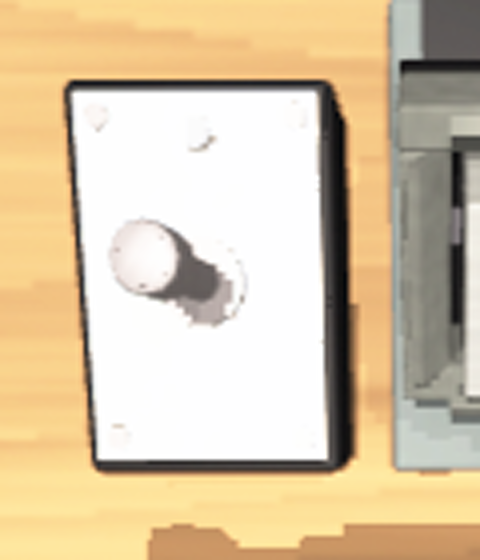

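```bash
python3 -m inch '[[[0.2,0.3,0,0,0,0],[0.25,0.3,-0.1,0,0,0],[0.25,0.3,-0.3,0,0,0],[0.25,0.3,-0.5,0,0,0],[0.25,0.3,-0.63,0,0,0],[0.25,0.3,-0.63,0,0,0],[0.25,0.3,-0.63,0,0,0]]]' 0
python3 - <<'E'
from nest import *
s=arm.get_state(); k=K("wrist")
cv2.imwrite("pics/r.png",arm.grab_frame("wrist")); im=arm.grab_frame("scene"); cv2.imwrite("pics/rs.png",cv2.resize(im[130:270,280:420],None,fx=4,fy=4,interpolation=2))
print(s["eef_pos"],s["ee_rot"],s["force"])
E
```

```text
t: 28.65
eef_pos: [0.5024, 0.3565, 0.2685]
ee_rot: [-3.14, -0.002, 0.006]
force: [0.7, 0.3, 0.6]
width: 0.0004
[0.50240287 0.35654234 0.26852249] [-3.14011802e+00 -2.22977350e-03  6.14214995e-03] [0.6772063  0.25376644 0.62198586]
```

View pics/r.png

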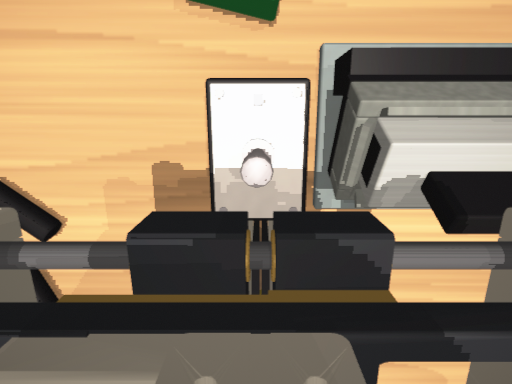

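View pics/rs.png

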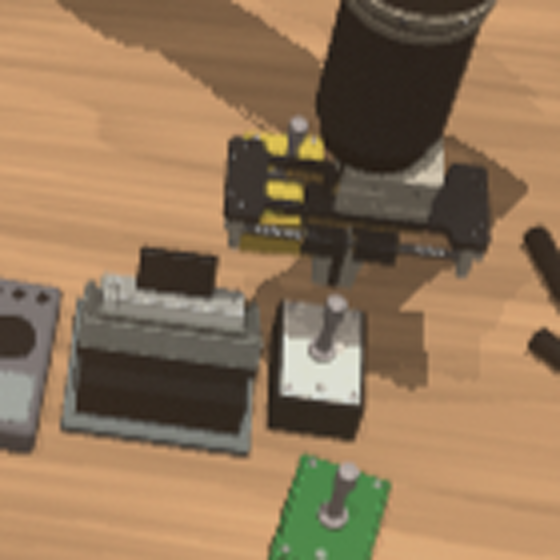

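```bash
python3 -m inch '[[[0,0,0.05,0,0,0],[0.06,0,0.05,0,0,0],[0.12,0,0.05,0,0,0],[0.17,0,0.05,0,0,0],[0.215,0,0.05,0,0,0],[0.215,0,0.05,0,0,0],[0.215,0,0.05,0,0,0]]]' 0
python3 - <<'E'
from nest import *
s=arm.get_state(); k=K("wrist")
cv2.imwrite("pics/s.png",arm.grab_frame("wrist")); im=arm.grab_frame("scene"); cv2.imwrite("pics/ss.png",cv2.resize(im[150:260,320:400],None,fx=6,fy=5,interpolation=2))
print(s["eef_pos"],s["ee_rot"],s["force"])
E
```

```text
t: 29.62
eef_pos: [0.5447, 0.3561, 0.2769]
ee_rot: [-3.142, -0.0, 0.006]
force: [-2.2, 0.5, -0.6]
width: 0.0002
[0.54472228 0.35606534 0.27693653] [-3.14150682e+00 -2.88064839e-04  5.69269802e-03] [-2.15880827  0.48622551 -0.59120249]
```

View pics/s.png

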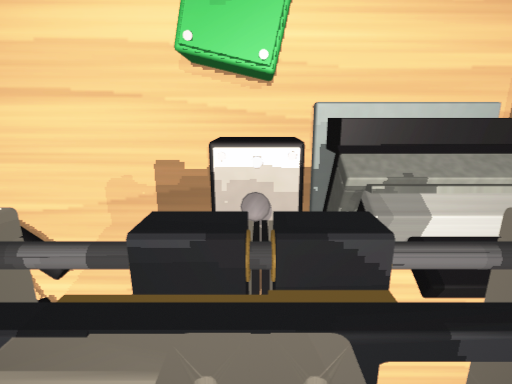

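View pics/ss.png

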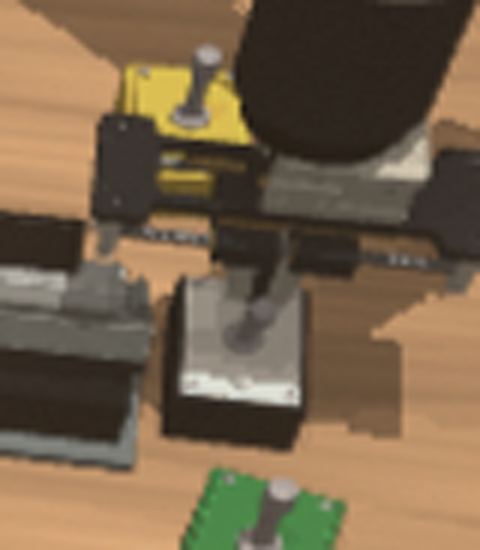

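```bash
cat > ang.py <<'E'
from nest import *
import sys
u,v=float(sys.argv[1]),float(sys.argv[2]); k=K("wrist")
for th in (0,.2,.3,.35,.4,.45,.5):
    print(th, proj("wrist",[.5455+.065*np.sin(th),.356,.05+.065*np.cos(th)],k).round(1))
E
python3 ang.py 256 203
python3 - <<'E'
import cv2; im=cv2.imread("pics/s.png"); cv2.imwrite("pics/s1.png",cv2.resize(im[130:260,190:320],None,fx=4,fy=4,interpolation=2))
E
```

```text
0 [[260.3 247.8]]
0.2 [[260.4 224. ]]
0.3 [[260.5 211.5]]
0.35 [[260.5 205.3]]
0.4 [[260.6 199.1]]
0.45 [[260.6 193. ]]
0.5 [[260.6 187. ]]
```

View pics/s1.png

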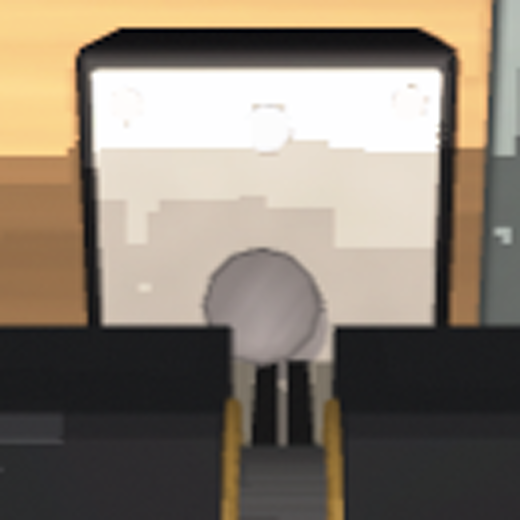

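```bash
python3 -m inch '[[[0.025,0,0,0,0,0],[0.028,0,0,0,0,0],[0.028,0,0,0,0,0],[0.028,0,0,0,0,0],[0.028,0,0,0,0,0]]]' 0
python3 - <<'E'
from nest import *
s=arm.get_state(); im=arm.grab_frame("wrist")
cv2.imwrite("pics/t1.png",cv2.resize(im[130:260,190:320],None,fx=4,fy=4,interpolation=2)); print(s["eef_pos"],s["force"])
E
python3 ang.py 0 0
```

```text
t: 30.35
eef_pos: [0.5505, 0.3561, 0.2773]
ee_rot: [-3.141, -0.001, 0.006]
force: [-2.3, -0.7, -1.5]
width: 0.0002
[0.55046392 0.35611439 0.27728357] [-2.33320534 -0.72325447 -1.46747426]
0 [[260.4 258. ]]
0.2 [[260.5 234.6]]
0.3 [[260.6 222.3]]
0.35 [[260.6 216.1]]
0.4 [[260.7 209.9]]
0.45 [[260.7 203.9]]
0.5 [[260.7 197.9]]
```

View pics/t1.png

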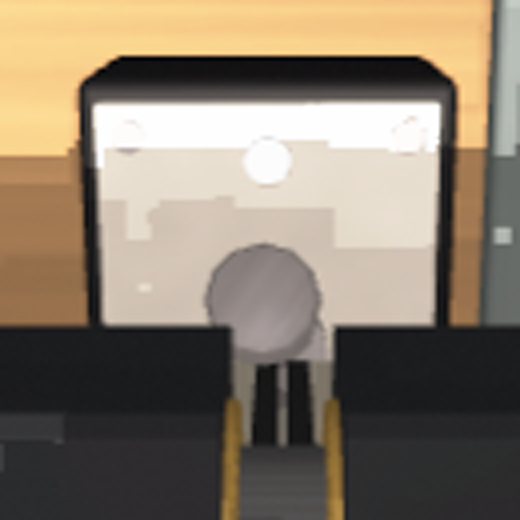

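```bash
python3 -m inch '[[[0.01,0,0,0,0,0],[0.01,0,0,0,0,0],[0.01,0,0,0,0,0],[0.01,0,0,0,0,0],[0.01,0,0,0,0,0],[0.01,0,0,0,0,0],[0.01,0,0,0,0,0],[0.01,0,0,0,0,0]]]' 0;  python3 -m inch '[[[0,0,0,0,0,0],[0,0,0,0,0,0],[0,0,0,0,0,0],[0,0,0,0,0,0],[0,0,0,0,0,0],[0,0,0,0,0,0]]]' 0;python3 - <<'E'
from nest import *
s=arm.get_state(); im=arm.grab_frame("wrist")
cv2.imwrite("pics/t2.png",cv2.resize(im[130:260,190:320],None,fx=4,fy=4,interpolation=2)); print(s["eef_pos"],s["force"])
E
python3 ang.py 0 0|tail -3
```

```text
t: 31.4
eef_pos: [0.5525, 0.3562, 0.2773]
ee_rot: [-3.141, -0.001, 0.006]
force: [-3.4, -1.0, 0.1]
width: 0.0004
t: 32.15
eef_pos: [0.5525, 0.3562, 0.2773]
ee_rot: [-3.141, -0.001, 0.006]
force: [-2.9, -1.2, 0.4]
width: 0.0004
[0.55254459 0.35618904 0.27730849] [-2.93960013 -1.16993926  0.38230054]
0.4 [[260.9 213.7]]
0.45 [[260.9 207.6]]
0.5 [[260.9 201.6]]
```

View pics/t2.png

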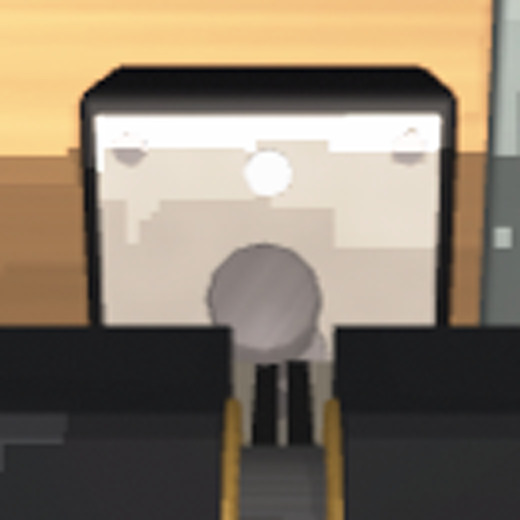

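```bash
python3 -m inch '[[[-0.06,0,0,0,0,0],[-0.12,0,0,0,0,0],[-0.2,0,0,0,0,0],[-0.26,0,0,0,0,0],[-0.28,0,0,0,0,0],[-0.3,-0.1,0.3,0,0,0],[-0.3,-0.1,0.5,0,0,0],[-0.3,-0.1,0.6,0,0,0]]]' 0; python3 -m inch '[[[-0.05,-0.15,0,0,0,0],[-0.05,-0.15,0,0,0,0],[-0.05,-0.15,0,0,0,0],[-0.05,-0.15,0,0,0,0]]]' 0;python3 - <<'E'
from nest import *
s=arm.get_state(); k=K("wrist"); np.save("kv.npy",np.array(k,dtype=object),allow_pickle=True); im=arm.grab_frame("wrist"); cv2.imwrite("pics/v.png",im)
cv2.imwrite("pics/vt.png",arm.grab_frame("top")); print(s["eef_pos"],s["force"])
from mo import draw
draw("pics/v.png","kv.npy","pics/v1.png",box=(140,20,440,200),s=2.6)
E
```

```text
t: 33.2
eef_pos: [0.4928, 0.3363, 0.4005]
ee_rot: [-3.138, -0.004, 0.006]
force: [0.4, 0.7, 0.0]
width: 0.0005
t: 33.7
eef_pos: [0.4828, 0.3067, 0.3971]
ee_rot: [-3.141, -0.001, 0.006]
force: [-0.3, 0.2, -0.2]
width: 0.0006
[0.4827672  0.30672944 0.39707438] [-0.26766514  0.21073698 -0.17861545]
```

View pics/v1.png

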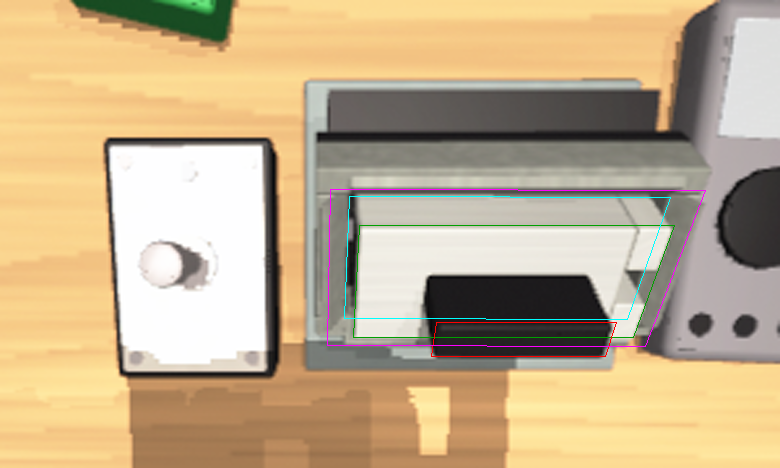

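View pics/vt.png

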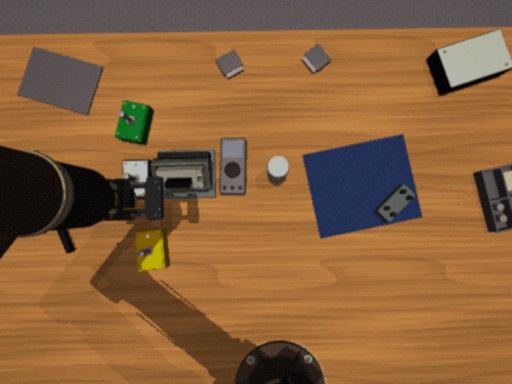

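```bash
python3 -c "
from station import arm
arm.job_done(); print(arm.get_state()['t'])"
```

```text
the job is handed in; nothing more can be done
the job is handed in; nothing more can be done
```

The module is seated in the dock and the toggle was pushed over, held and released. I handed the job in shortly after 33.7 s, against the 70 s limit.

- **Which way round:** The wrist camera showed the raised key rib at the pocket's -y end. The similar patch at the +y end is flat.
- **Regrasp:** The first straight-down grip could not reach the seated pose, because the arm ran into a joint limit. I put the module back on the mat and regripped the fin by its ends with the tool tilted 20° from the module's upright.
- **Seating:** I inserted the module with its notch towards the rib. It passed the 16 mm wrong-way stop without contact and came to a firm stop at the floor. I then pressed on the fin top with about 28 N and it moved only 0.2 mm.
- **Toggle:** I pushed the white box's bat away from the dock's front to about 0.47 rad, estimated from the picture, with about 3 N. I held it at 0.43 rad or more for about 1.8 s, then backed off.

**Last checks:** In the final pictures:
- The module's outline matches the seated position.
- The bat is upright again.
- The can, meter and adapter stand where they started.
- The gripper is clear and reads no contact force.

**One disagreement:** The arm's readings put the module about 1.2 mm above the nominal floor height. The cameras also disagreed by about 2 mm on the dock's position. Both are close to the stated calibration error of about 2 mm, and the firm stop under pressure supports the module being home.

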